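Sort turned parts back to their stands, rack and cradle

ROBOT

A 6-joint arm with a two-finger parallel gripper is mounted at the origin on the work surface. World frame = base frame: x ahead of the robot, y to its left, z up, the work surface at z = 0. Lengths are in mm, angles in degrees, forces in N, time in s.
With the tool pointing down it reaches from about 300 to 850 mm from the base axis. Payload 4.2 kg.
Tool frame: the origin (TCP) lies on the centre line of the jaws, within the pads' length; the fingertips stand env.nose_length ahead of it and the grasp point (between the pads) lies 2 mm behind it (env.nose_length is the distance from the TCP to the fingertips, in mm); z points along the fingers, y is the direction in which the jaws open and shut (so a half turn about z gives the same grasp; the last joint's range is limited). The gripper opens to 91 mm and grips with 3 to 60 N. Pads are 32 mm wide; open, the fingers measure 118 mm over their backs; the gripper's body (76 mm by 178 mm) begins 60 mm behind the grasp point.
Start: joints at [-1.146, 18.312, 89.639, -0, 72.044, -1.146], TCP at [575.014, 0, 230.976] pointing down, gripper open.
Joint ranges: [-177.97, 177.97], [-48.28, 115.42], [12.27, 149.76], [-77.06, 257.06], [2.81, 150.46], [-146.56, 146.56]. Speed limits (degrees/s): [147.25, 147.25, 180, 180, 180, 180].

INTERFACE

Orientations are given as [roll, pitch, yaw] about the fixed x, y, z axes, in that order (R = Rz(yaw) Ry(pitch) Rx(roll)).
In Python, from workcell import env gives the robot as it stands. The module is installed in compiled form; this text tells all that it offers.
- The arm moves only by the tool jog_arm, never from a script. Its argument "deltas" is a list that holds one entry, the list of rows, each a list of 5 numbers: the shift along the tool's x, y, z in m, then the turn about the tool's z in degrees, then the finger opening in m, from 0 to 0.0912. A call has 1 to 20 rows; each row is the pose to reach, as a shift and turn from the pose commanded when the call began, along the tool's axes at that moment; what a row does not reach only later rows make up. A row lasts 1/12 s, in which the tool goes at most 41.7 mm and 7.16 degrees, less where a joint would pass 70% of its speed; a pose out of reach is approached as far as the arm can. A call with a gripper value outside its range is refused whole. The fingers move at their own pace and stop on an object; "grip_force" is the grip in N (left out, the last holds). Time passes only in rows, so rows that repeat a pose let the fingers close. It gives the time, the measured TCP pose, the force and the opening at its end, in the units of the state.
- env.state(): the state, without advancing time (a new reading comes with each control period).
- env.grab_frame(name): name is "scene" or "side" or "wrist"; returns the picture (384x512x3 uint8, red, green, blue); there is no depth.
- env.camera_params(name): a dict with "fx", "fy", "cx", "cy" (pixels), "k1" (the pictures are not rectified: a ray, as slopes to the right and down, at radius r is drawn at 1 + k1 r^2 times it, then the intrinsics apply), "xyz" and "orientation" of the camera in the world. Camera axes: x right, y down, z forward; pixel columns grow to the right and rows downward; lengths in mm; the calibration is good to about 2 mm. A picture is of the moment at which its call begins: read the wrist's pose just before it. camera_params takes no time and is no camera call; for the wrist camera it gives the pose at the moment of the call.
- env.job_done(): hands the job in, once; it reports no verdict.
Trained networks look in the newest picture that a camera, given by its name, has taken for a name from the list of things; names that differ only in an ending like _2 or _b are one class to them, and where a whole thing is asked for, a point or a joint stands for the part that bears it (a point fixed in the world has none). Each returns a list of dicts, best first, with "conf" (0 to 1); they miss things now and then, are a little off and sometimes report something else, mostly with a low value. They report only what shows in the picture. A call takes as long as a camera call.
- env.look_for(camera, label): "xyz" ([x, y, z] in mm, in world coordinates, good to about 4 mm: the middle of the surface that is visible of it).
The state is a dict: "time_s": time; "qpos": joint angles; "qvel": joint speeds; "effort": joint torques, N m; "ee_pos": TCP position; "ee_rot": TCP orientation; "force": force on the tool from outside, world axes, zero at the start; "torque": the same for the moment, N m; "gripper_width": finger opening in mm.
Only numpy, scipy, OpenCV 4.12 (cv2) and the standard library are available. Lean on these libraries where they do the work, as an engineer would, in place of code of your own. Each camera call takes 0.05 s, during which the arm holds its last target.

TASK

The turned parts of the last job lie mixed on the bench; put each away with its own kind: the large ring over the post of the large-ring stand and both small rings over the post of the small-ring stand, lying flat and lined up on the rings already there, and the brass bush upright over the empty middle pin of the bush rack, right down on the board. Lay the arbor across its blue cradle so that both ends go down the slots and rest fully home. Leave the micrometer lying where it is.

Things in the scene. Friction and masses are not known exactly. Their poses are not given: they have to be found in the camera images.
- ring_large: Loose plain steel ring, the larger size: outside diameter 90 mm, hole 74 mm, wall 8 mm, 10 mm high, 0.15 kg, lying flat on the bench. Too wide to span: grip it across its 8 mm wall, one finger in the hole. Origin: on the ring's axis, level with its underside; z up.
- ring_small_a: Loose plain steel ring, the smaller size: outside diameter 56 mm, hole 40 mm, wall 8 mm, 10 mm high, 0.09 kg, lying flat on the bench. Origin: on the ring's axis, level with its underside; z up.
- ring_small_b: A second small ring, the same in every way as ring_small_a (either of the two may lie on top when stacked).
- bush: Loose thick-walled brass bush (short tube) standing upright on the bench: outside diameter 44 mm, bore 28 mm right through, 36 mm high, 0.27 kg. Origin: on its axis, level with its underside; z up.
- arbor: Loose steel arbor, 140 mm long, 0.5 kg, lying on the flats of its two dark hexagon nuts. Middle sleeve 26 mm diameter, 60 mm long; a nut at each end of it, 30 mm across flats (outer faces 88 mm apart); beyond them bare ends 14 mm diameter, 26 mm long. Same both ways round. Origin: mid-length on the centre line, 15 mm above the bench as it lies; y axis along the arbor.
- large_stand: Large-ring stand, fixed to the bench: round black base 110 mm diameter, 10 mm thick, two large rings (90 mm) already on it, fixed, their flat top 30 mm above the bench, and a central upright post 20 mm in diameter with a rounded tip 64 mm above the bench. Origin: on the post's axis, at bench level; z up.
- small_stand: Small-ring stand, fixed to the bench: round black base 76 mm diameter, 10 mm thick, two small rings (56 mm) already on it, fixed, their flat top 30 mm above the bench, and a central upright post 20 mm in diameter with a rounded tip 64 mm above the bench. Origin: on the post's axis, at bench level; z up.
- bush_rack: Fixed white board 178 mm (its y) by 50 mm (x), 12 mm thick, with three upright steel pins 12 mm in diameter in a row along y, 64 mm apart, tips 54 mm above the bench. The outer pins carry fixed brass bushes (44 mm diameter, tops 48 mm above the bench); the middle pin is empty. Origin: on the middle pin's axis, at bench level; z up.
- arbor_cradle: Fixed blue cradle: base 70 (x) by 136 mm (y), 8 mm thick; two upright plates 10 mm thick, inner faces 104 mm apart in y. Each has an open slot 18 mm wide (x), floor 28 mm above the bench; above 44 mm it flares to a V 50 mm wide at the top, 62 mm. The arbor lies along y, nuts between the plates; fully home its centre line is 35 mm above the bench. Origin: midway between plates, at bench level.
- micrometer: Outside micrometer lying flat near the right edge of the work area, to be left where it is: grey U-shaped frame and round steel thimble, 140 mm long (x) by 55 mm (y), 16 mm high, 0.25 kg, loose. Origin: near its middle, at bench level.

How it is judged (in metres and radians):
At the end, for the whole second after the job is handed in: Rings flat on their piles (tilt < 0.06 rad, within 12 mm of the post; large underside at 30 +- 3 mm, small 27 to 43 mm), bush on the board (3 mm) and within 10 mm of the middle pin, arbor in both slots (height 35 +- 3 mm, 5 mm across, 12 mm along, 0.06 rad), all at rest (horizontal distance between ring_large and large_stand below 0.012 m and height (world z) of ring_large between 0.027 and 0.033 m and angle between each of ring_large, ring_small_a, ring_small_b, bush's own z axis and vertical below 0.06 rad and horizontal distance between each of ring_small_a, ring_small_b and small_stand below 0.012 m and height (world z) of ring_small_a between 0.027 and 0.043 m and height (world z) of ring_small_b between 0.027 and 0.043 m and horizontal distance between bush and bush_rack below 0.01 m and height (world z) of bush between 0.009 and 0.015 m and x of arbor in the frame of arbor_cradle between -0.005 and 0.005 m and y of arbor in the frame of arbor_cradle between -0.012 and 0.012 m and z of arbor in the frame of arbor_cradle between 0.032 and 0.038 m and angle between the y axis of arbor and the y axis of arbor_cradle, either way round below 0.06 rad and linear speed of each of ring_large, ring_small_a, ring_small_b, bush, arbor below 0.02 m/s); the robot touches nothing.
It fails at once if the micrometer is shifted by more than 20 mm (distance of micrometer from where it was at the start of the episode above 0.02 m).
It also fails if it takes over 134 s, if anything falls off the work surface, if the arm or the gripper's body presses on something with over 40 N, if the wrist force passes 120 N, or if a joint passes its speed limit or range.

## Working session

There is one attempt and no reset: what is moved stays moved. The work goes in short steps, Python scripts to look and compute and a tool call to move; the robot and the scene stay as the last step left them, time stands still between calls to the robot, and variables do not carry over. Pictures are saved under pics/ and viewed, and the job is handed in when it is done.

Besides the shell and the picture viewer there is one more tool, called after "Request:" as name(argument=value, ...), one argument or row to a line, values as JSON. jog_arm: Moves the arm, as the interface text tells. Its arguments: {"type":"object","properties":{"deltas":{"type":"array"},"grip_force":{"type":"number"}},"required":["deltas"]}

```bash
mkdir -p pics; ls; python3 - <<'E'
from workcell import env
import cv2
s=env.state();print(s); print(env.nose_length)
for n in ["scene","side","wrist"]:
    print(n,env.camera_params(n))
    cv2.imwrite(f"pics/{n}0.png",env.grab_frame(n)[:,:,::-1])
for n in ["scene","side","wrist"]:
  for l in ["ring_large","ring_small_a","bush","arbor","large_stand","small_stand","bush_rack","arbor_cradle","micrometer"]:
    print(n,l,[(d['conf'],[round(v,1) for v in d['xyz']]) for d in env.look_for(n,l)])
print(env.state()['time_s'])
E
```

```text
pics
{'time_s': 0.0, 'qpos': array([-1.14562455e+00,  1.83515278e+01,  8.97088782e+01,  6.52590522e-04,
        7.20443246e+01, -1.14585844e+00]), 'qvel': array([-0.01063148,  0.01183923, -0.04575473,  0.00522394,  0.10480159,
       -0.01961546]), 'effort': array([-5.01459035e-04, -4.12465632e+01, -2.31973493e+01,  7.28826877e-02,
        4.58198413e-02, -1.41870069e-04]), 'ee_pos': array([5.74500668e+02, 1.71264602e-02, 2.30104654e+02]), 'ee_rot': array([-1.79895303e+02, -2.71467961e-03,  9.00000297e+01]), 'force': array([0.52604346, 0.03642009, 0.53857523]), 'torque': array([0.00767646, 0.00476167, 0.00217665]), 'gripper_width': 91.47455588752793}
17.0
scene {'fx': 411.05036724620743, 'fy': 411.05036724620743, 'cx': 252.94772798351602, 'cy': 187.3985873696291, 'k1': -0.08852844649246422, 'xyz': array([1099.93362446, -247.69618084,  896.95592128]), 'orientation': array([-144.37205857,    0.95748661,   70.35065382])}
side {'fx': 398.8179771674383, 'fy': 398.8179771674383, 'cx': 261.522524872501, 'cy': 192.81032405524877, 'k1': -0.06417764569842306, 'xyz': array([478.85681602, 607.75
[... 911 characters left out ...]
_a [(0.79, [393.4, 326.7, 9.1]), (0.52, [476.6, -3.3, 10.7])]
side bush [(0.8, [455.7, 180.1, 34.3])]
side arbor [(0.77, [446.7, -158.7, 23.5])]
side large_stand [(0.74, [582.5, 349.0, 9.8])]
side small_stand [(0.68, [575.4, -307.4, 21.0])]
side bush_rack [(0.65, [633.1, 116.9, 18.8])]
side arbor_cradle [(0.61, [645.7, -120.1, 6.8])]
side micrometer [(0.42, [468.0, -454.7, 4.2])]
wrist ring_large []
wrist ring_small_a [(0.85, [484.5, -10.3, 11.0])]
wrist bush [(0.86, [451.2, 170.8, 37.0])]
wrist arbor [(0.56, [455.9, -170.8, 22.3])]
wrist large_stand []
wrist small_stand []
wrist bush_rack [(0.57, [634.7, 119.6, 11.6])]
wrist arbor_cradle [(0.81, [639.2, -89.6, 8.6])]
wrist micrometer []
1.5
```

View pics/scene0.png

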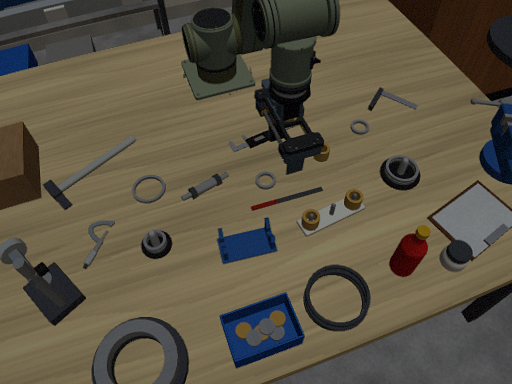

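View pics/side0.png

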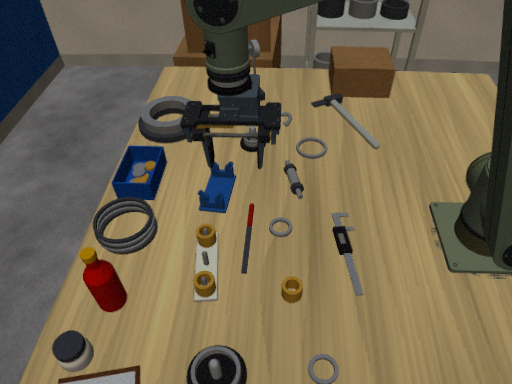

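View pics/wrist0.png

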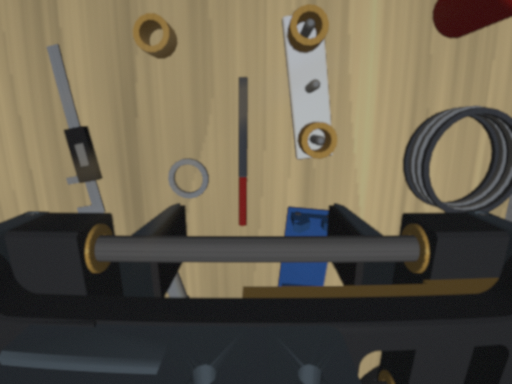

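The scene picture shows the large ring at pixel (149,188), the arbor at (205,186), small rings at (265,180) and (360,127), and the bush at (321,153). The small stand is at (156,243), the cradle at (247,243), the rack at (333,214) and the large stand at (400,172). The micrometer is at (98,243). Next I'll warp all three views onto horizontal planes so I can measure them.

```bash
cat > h.py <<'E'
import numpy as np, cv2, json, pickle
from scipy.spatial.transform import Rotation as R
def RT(p): return R.from_euler('xyz',p['orientation'],degrees=True).as_matrix(), np.array(p['xyz'])
def proj(p,P):
    M,t=RT(p); c=(np.asarray(P,float)-t)@M
    s=c[...,:2]/c[...,2:]; r2=(s**2).sum(-1,keepdims=True); s=s*(1+p['k1']*r2)
    return s*[p['fx'],p['fy']]+[p['cx'],p['cy']]
def warp(img,p,x0,y0,w,z,res=0.5):
    # top view: row 0 = x max ; col 0 = y max  (world x up, y left)
    n=int(w/res); i=(np.arange(n)+.5)*res-w/2
    X=x0-i[:,None]+0*i[None]; Y=y0-i[None]+0*i[:,None]
    uv=proj(p,np.stack([X,Y,0*X+z],-1)).astype(np.float32)
    return cv2.remap(img,uv[...,0],uv[...,1],cv2.INTER_CUBIC)
def snap(env,names,tag):
    for n in names:
        p=env.camera_params(n); im=env.grab_frame(n)
        cv2.imwrite(f"pics/{n}{tag}.png",im[:,:,::-1]); pickle.dump(p,open(f"pics/{n}{tag}.pkl","wb"))
def load(n,tag): return cv2.imread(f"pics/{n}{tag}.png"),pickle.load(open(f"pics/{n}{tag}.pkl","rb"))
def ringpts(x,y,z,r,n=120):
    a=np.linspace(0,2*np.pi,n,endpoint=False); return np.stack([x+r*np.cos(a),y+r*np.sin(a),0*a+z],-1)
def fit_circ(views,x,y,circles,search=10,prof=False):
    """views: [(img,p)], circles: [(z,r)] maximise mean radial gradient magnitude jointly; per-view and joint"""
    out={}
    gs=[]
    for im,p in views:
        g=cv2.GaussianBlur(im.astype(np.float32),(0,0),1.0)
        gx=cv2.Sobel(g,cv2.CV_32F,1,0); gy=cv2.Sobel(g,cv2.CV_32F,0,1)
        gs.append((gx,gy,p))
    def score(q,k):
        gx,gy,p=gs[k]; s=0
        for z,r in circles:
            uv=proj(p,ringpts(q[0],q[1],z,r)); uo=proj(p,ringpts(q[0],q[1],z,r+1.0)); d=uo-uv; d/=np.linalg.norm(d,axis=1,keepdims=True)
            u=uv.astype(np.float32)[None]
            a=cv2.remap(gx,u[...,0],u[...,1],cv2.INTER_LINEAR)[0];b=cv2.remap(gy,u[...,0],u[...,1],cv2.INTER_LINEAR)[0]
            v=np.abs(a*d[:,:1]+b*d[:,1:]).sum(1)
            s+=np.minimum(v,np.median(v)*2+1e-6).mean()
        return s
    from scipy.optimize import minimize
    def best(f):
        G=[(f((x+i,y+j)),x+i,y+j) for i in np.arange(-search,search+.1,1.5) for j in np.arange(-search,search+.1,1.5)]
        m=max(G); r=minimize(lambda q:-f(q),m[1:],method='Nelder-Mead',options=dict(xatol=.05,fatol=1e-3,initial_simplex=[[m[1],m[2]],[m[1]+1,m[2]],[m[1],m[2]+1]]))
        return np.round(r.x,1),round(-r.fun,1)
    res=[best(lambda q,k=k:score(q,k)) for k in range(len(gs))]
    res.append(best(lambda q:sum(score(q,k) for k in range(len(gs)))))
    return res
E
python3 - <<'E'
from workcell import env
from h import *
snap(env,["scene","side","wrist"],"1")
V={n:load(n,"1") for n in ["scene","side","wrist"]}
def f(name,x,y,c,vs): print(name,fit_circ([V[v] for v in vs],x,y,c),vs)
A=["scene","side","wrist"]
f("bush",453,174,[(36,22),(36,14)],A)
f("small_a",481,-7,[(10,28),(10,20)],A)
f("small_b",393,327,[(10,28),(10,20)],A[:2])
f("large",400,-307,[(10,45),(10,37)],A[:2])
f("large_stand",588,347,[(30,45),(30,37)],A[:2])
f("small_stand",578,-318,[(30,28),(30,20)],A[:2])
tiles=[]
for n,x,y,z in [("scene",640,113,48),("side",640,113,48),("wrist",640,113,48),("scene",648,-119,62),("side",648,-119,62),("wrist",648,-119,62),("scene",450,-165,15),("side",450,-165,15),("wrist",450,-165,15)]:
    t=warp(*V[n],x,y,220,z,res=0.85)
    c=t.shape[0]//2; cv2.line(t,(c-4,c),(c+4,c),(0,255,0));cv2.line(t,(c,c-4),(c,c+4),(0,255,0)); tiles.append(t[:258,:258])
cv2.imwrite("pics/w1.png",cv2.resize(np.vstack([np.hstack(tiles[i:i+3]) for i in (0,3,6)]),(600,600)))
print(env.state()['time_s'])
E
```

```text
bush [(array([452.5, 171.2]), np.float64(287.4)), (array([451.1, 172. ]), np.float64(462.4)), (array([451.7, 169.3]), np.float64(385.7)), (array([451.6, 169.9]), np.float64(1065.1))] ['scene', 'side', 'wrist']
small_a [(array([487.2, -10.1]), np.float64(423.0)), (array([478.8,   1.2]), np.float64(501.5)), (array([481.5,  -7.4]), np.float64(300.0)), (array([480.1,  -7.5]), np.float64(985.6))] ['scene', 'side', 'wrist']
small_b [(array([399.1, 322. ]), np.float64(429.5)), (array([392.1, 330.3]), np.float64(370.3)), (array([392.1, 330. ]), np.float64(709.4))] ['scene', 'side']
large [(array([ 405. , -311.5]), np.float64(446.4)), (array([ 396.5, -302.2]), np.float64(465.7)), (array([ 404.4, -311.2]), np.float64(816.7))] ['scene', 'side']
large_stand [(array([587.2, 347.5]), np.float64(589.4)), (array([585.3, 348.7]), np.float64(507.6)), (array([586.3, 348.3]), np.float64(1059.8))] ['scene', 'side']
small_stand [(array([ 572.4, -326.8]), np.float64(525.5)), (array([ 574.7, -300.4]), np.float64(466.9)), (array([ 572.3, -326.9]), np.float64(824.1))] ['scene', 'side']
1.65
```

View pics/w1.png

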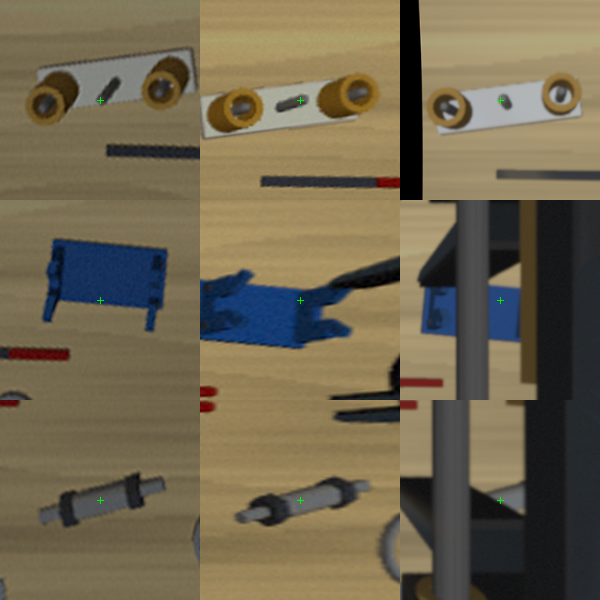

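```bash
python3 - <<'E'
from h import *
V={n:load(n,"1") for n in ["scene","side","wrist"]}
def zoom(n,x,y,circs,half=28,k=5,z=5):
    im,p=V[n]; u,v=proj(p,[x,y,z]).astype(int); c=im[max(0,v-half):v+half,max(0,u-half):u+half]
    o=np.array([max(0,u-half),max(0,v-half)])
    c=cv2.resize(c,None,fx=k,fy=k,interpolation=cv2.INTER_CUBIC)
    c2=c.copy()
    for (zz,r,col) in circs:
        q=((proj(p,ringpts(x,y,zz,r))-o+.5)*k-.5); cv2.polylines(c2,[np.round(q).astype(int)],True,col,1)
    t=np.vstack([c,c2]); return cv2.resize(t,(200,400))
col=[(10,28,(0,255,0)),(10,20,(0,255,0)),(0,28,(0,0,255)),(0,20,(0,0,255))]
T=[zoom(n,479,-8,col,half=18) for n in V]
T.append(zoom("scene",398,-307,[(a,b+17,c) for a,b,c in col],half=30))
cv2.imwrite("pics/z1.png",np.hstack(T))
E
```

```text
(no output)
```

View pics/z1.png

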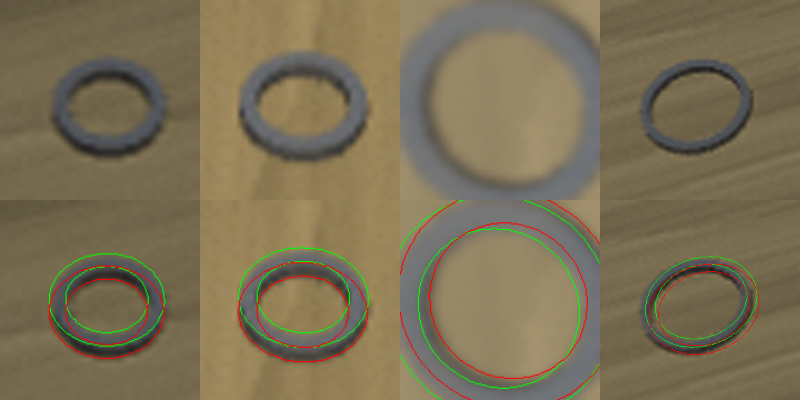

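```bash
cat >> h.py <<'E'
def resamp(q,n=160):
    q=np.vstack([q,q[:1]]); d=np.r_[0,np.cumsum(np.linalg.norm(np.diff(q,axis=0),axis=1))]
    s=np.linspace(0,d[-1],n,endpoint=False); return np.stack([np.interp(s,d,q[:,i]) for i in (0,1)],1)
def outl(p,x,y,z0,z1,ro,ri,through=True):
    a=[proj(p,ringpts(x,y,z,ro)) for z in (z0,z1)]
    o=cv2.convexHull(np.vstack(a).astype(np.float32))[:,0]
    L=[resamp(o)]
    if through:
        b=[cv2.convexHull(proj(p,ringpts(x,y,z,ri)).astype(np.float32)) for z in (z0,z1)]
        ar,q=cv2.intersectConvexConvex(b[0],b[1])
        if ar>5: L.append(resamp(q[:,0]))
    else: L.append(resamp(proj(p,ringpts(x,y,z1,ri))))
    return L
def fit_tube(views,x,y,z0,z1,ro,ri,through=True,search=12):
    from scipy.optimize import minimize
    gs=[]
    for im,p in views:
        g=cv2.GaussianBlur(im.astype(np.float32),(0,0),0.8)
        gs.append((cv2.Sobel(g,cv2.CV_32F,1,0),cv2.Sobel(g,cv2.CV_32F,0,1),p))
    def score(q,k):
        gx,gy,p=gs[k]; s=0
        for L in outl(p,q[0],q[1],z0,z1,ro,ri,through):
            t=np.roll(L,-1,0)-np.roll(L,1,0); t/=np.linalg.norm(t,axis=1,keepdims=True)+1e-9
            u=L.astype(np.float32)[None]
            a=cv2.remap(gx,u[...,0],u[...,1],cv2.INTER_LINEAR)[0];b=cv2.remap(gy,u[...,0],u[...,1],cv2.INTER_LINEAR)[0]
            v=np.abs(a*t[:,1:]-b*t[:,:1]).sum(1); s+=np.minimum(v,150).mean()
        return s
    def best(f):
        G=[(f((x+i,y+j)),x+i,y+j) for i in np.arange(-search,search+.1,1.5) for j in np.arange(-search,search+.1,1.5)]
        m=max(G); r=minimize(lambda q:-f(q),m[1:],method='Nelder-Mead',options=dict(xatol=.05,fatol=1e-3,initial_simplex=[[m[1],m[2]],[m[1]+1,m[2]],[m[1],m[2]+1]]))
        return [float(v) for v in np.round(r.x,1)]+[round(-float(r.fun),1)]
    res=[best(lambda q,k=k:score(q,k)) for k in range(len(gs))]
    if len(gs)>1: res.append(best(lambda q:sum(score(q,k) for k in range(len(gs)))))
    return res
E
python3 - <<'E'
from h import *
V={n:load(n,"1") for n in ["scene","side","wrist"]}
def f(name,x,y,c,vs): print(name,fit_tube([V[v] for v in vs],x,y,*c),vs)
A=["scene","side","wrist"]
f("bush",453,174,(0,36,22,14,False),A)
f("small_a",481,-7,(0,10,28,20),A)
f("small_b",393,327,(0,10,28,20),A[:2])
f("large",400,-307,(0,10,45,37),A[:2])
f("rackL",643,179,(12,48,22,14,False),A)
f("rackL",633,113,(12,54,6,6,False),A)
f("rackR",636,55,(12,48,22,14,False),A)
E
```

```text
bush [[455.3, 170.4, 231.5], [451.0, 171.8, 298.0], [452.2, 169.0, 275.8], [451.9, 169.4, 776.9]] ['scene', 'side', 'wrist']
small_a [[480.3, -7.3, 299.9], [479.5, -4.0, 300.0], [480.7, -8.5, 297.4], [480.4, -8.4, 895.5]] ['scene', 'side', 'wrist']
small_b [[392.8, 326.6, 300.0], [391.4, 327.2, 277.8], [391.5, 327.1, 577.6]] ['scene', 'side']
large [[400.0, -311.5, 300.0], [397.0, -307.0, 300.0], [397.5, -311.9, 600.0]] ['scene', 'side']
rackL [[634.0, 174.5, 300.0], [631.0, 174.5, 300.0], [632.1, 171.8, 298.2], [632.1, 172.3, 894.0]] ['scene', 'side', 'wrist']
rackL [[641.9, 110.2, 289.8], [642.3, 111.3, 290.5], [641.5, 109.9, 291.1], [641.0, 109.2, 846.9]] ['scene', 'side', 'wrist']
rackR [[649.0, 47.5, 300.0], [648.0, 49.0, 300.0], [648.3, 46.2, 299.8], [648.9, 46.2, 897.9]] ['scene', 'side', 'wrist']
```

Request:
jog_arm(
  deltas=[
    [[-0.008, -0.094, 0.04, 0, 0.075], [-0.0085, -0.094, 0.08, 0, 0.075], [-0.0085, -0.094, 0.12, 0, 0.075], [-0.0085, -0.094, 0.16, 0, 0.075], [-0.0085, -0.094, 0.18, 0, 0.075], [-0.0085, -0.094, 0.18, 0, 0.075], [-0.0085, -0.094, 0.18, 0, 0.075], [-0.0085, -0.094, 0.18, 0, 0.075]],
  ],
  grip_force=20,
)

```text
time_s: 2.32
ee_pos: [481.4, -8.5, 50.9]
ee_rot: [-180.0, -0.0, 90.0]
force: [-0.1, 0.2, 0.6]
gripper_width: 75.1
```

```bash
python3 - <<'E'
from workcell import env
from h import *
snap(env,["scene","side","wrist"],"2")
A=["scene","side","wrist"]
V={n:load(n,"2") for n in A}
cv2.imwrite("pics/c2.png",np.hstack([cv2.resize(V["wrist"][0],(400,300)),cv2.resize(V["side"][0],(400,300))]))
def f(name,x,y,c,vs): print(name,fit_tube([V[v] for v in vs],x,y,*c),vs)
f("small_a",480,-8,(0,10,28,20),A)
print(env.state())
E
```

```text
small_a [[489.4, -0.3, 208.5], [480.0, -5.0, 300.0], [480.0, -7.9, 272.7], [479.9, -7.8, 754.7]] ['scene', 'side', 'wrist']
{'time_s': 2.4667, 'qpos': array([-2.37947632e+00,  2.11919060e+01,  1.15523874e+02,  1.79992526e-03,
        4.30430495e+01, -2.38271333e+00]), 'qvel': array([-0.0463184 , -0.30710404,  0.24821209,  0.02298621, -0.04210194,
        0.00701368]), 'effort': array([-1.34930428e-02, -3.61390615e+01, -1.56837380e+01,  5.07274980e-02,
        4.67717776e-02, -8.27948747e-05]), 'ee_pos': array([482.8922402 ,  -8.54914247,  52.58271176]), 'ee_rot': array([1.79758987e+02, 8.79344762e-03, 9.00019056e+01]), 'force': array([-0.8078717 ,  0.08399036,  0.07489805]), 'torque': array([ 0.00454795,  0.02953879, -0.0246614 ]), 'gripper_width': 75.02037090577505}
```

View pics/c2.png

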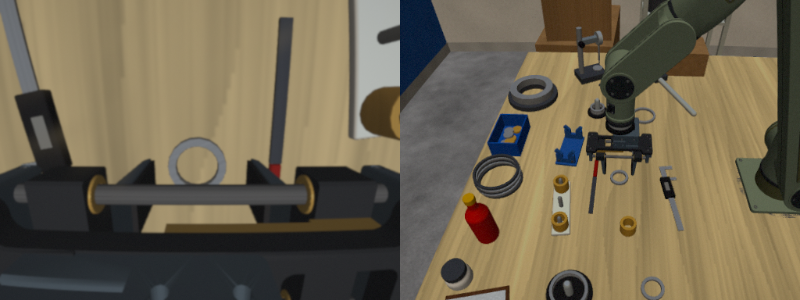

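Request:
jog_arm(
  deltas=[
    [[0, -0.001, 0.016, 0, 0.075], [0, -0.001, 0.0315, 0, 0.075], [0, -0.001, 0.0315, 0, 0.075], [0, -0.001, 0.0315, 0, 0.05], [0, -0.001, 0.0315, 0, 0.05], [0, -0.001, 0.0315, 0, 0.05], [0, -0.001, 0.0315, 0, 0.05], [0, -0.001, 0.0315, 0, 0.05]],
  ],
  grip_force=20,
)

```text
time_s: 3.13
ee_pos: [480.8, -8.5, 20.6]
ee_rot: [179.9, 0.0, 90.0]
force: [-1.9, -0.2, 6.1]
gripper_width: 54.3
```

Request:
jog_arm(
  deltas=[
    [[0, 0, -0.03, 0, 0.05], [0, 0, -0.07, 0, 0.05], [-0.04, 0.02, -0.11, 0, 0.05], [-0.08, 0.03, -0.15, 0, 0.05], [-0.12, 0.04, -0.19, 0, 0.05], [-0.16, 0.06, -0.21, 0, 0.05], [-0.2, 0.06, -0.21, 0, 0.05], [-0.232, 0.06, -0.2105, 0, 0.05], [-0.2315, 0.06, -0.2105, 0, 0.05], [-0.2315, 0.06, -0.2105, 0, 0.05], [-0.2315, 0.06, -0.2105, 0, 0.05], [-0.2315, 0.06, -0.2105, 0, 0.05]],
  ],
)

```text
time_s: 4.13
ee_pos: [539.4, -239.5, 229.4]
ee_rot: [-179.9, -0.1, 90.0]
force: [-0.9, 0.4, -0.1]
gripper_width: 54.5
```

```bash
python3 - <<'E'
from workcell import env
from h import *
snap(env,["scene","side","wrist"],"3")
print(env.state()['ee_pos'],env.state()['gripper_width'])
E
```

```text
[ 539.66195778 -238.52969837  229.59004704] 54.19968927107435
```

View pics/wrist3.png

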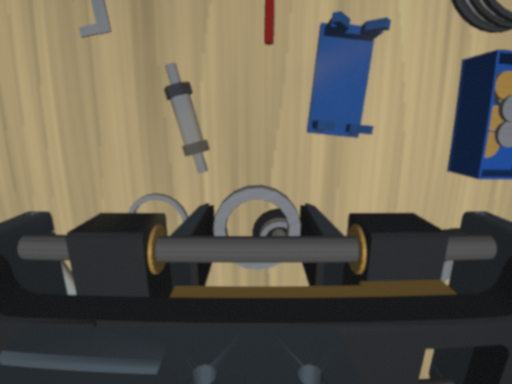

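Request:
jog_arm(
  deltas=[
    [[-0.04, 0, 0, 0, 0.05], [-0.08, 0, 0, 0, 0.05], [-0.12, 0, 0, 0, 0.05], [-0.16, 0, 0, 0, 0.05], [-0.16, 0, 0, 0, 0.05], [-0.16, 0, 0, 0, 0.05], [-0.16, 0, 0, 0, 0.05]],
  ],
)

```text
time_s: 4.87
ee_pos: [540.1, -398.7, 229.5]
ee_rot: [-180.0, -0.1, 90.0]
force: [0.1, 0.0, -0.3]
gripper_width: 54.3
```

```bash
python3 - <<'E'
from workcell import env
from h import *
snap(env,["scene","side","wrist"],"4")
print(env.state()['ee_pos'],env.state()['gripper_width'])
E
```

```text
[ 540.36028286 -398.16360121  230.25334013] 54.521160856327114
```

View pics/wrist4.png

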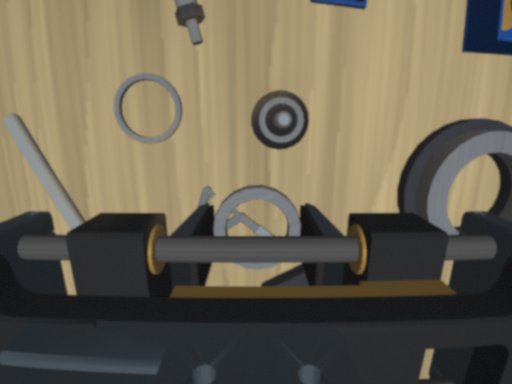

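Wrist view 3 shows the arbor at (187,118) and the cradle at (345,85). Wrist view 4 shows the large ring at (147,108), the small stand at (281,118), and the held ring sitting square between the pads at (257,227). Next: fit the stand, the large ring, the cradle and the arbor.

```bash
python3 - <<'E'
from h import *
A=["scene","side","wrist"]
V3={n:load(n,"3") for n in A};V4={n:load(n,"4") for n in A}
import h
src=open('h.py').read().replace("np.minimum(v,150)","np.minimum(v,400)");open('h.py','w').write(src)
import importlib;importlib.reload(h);from h import *
print("large",fit_tube([V3["scene"],V4["scene"],V3["side"],V4["wrist"]],398,-310,0,10,45,37))
print("sstand post",fit_tube([V3["scene"],V4["scene"],V3["side"],V4["wrist"]],575,-320,30,60,9.5,9.5,False))
print("sstand top",fit_circ([V3["scene"],V4["scene"],V3["side"],V4["wrist"]],575,-320,[(30,28),(30,20)]))
print("sstand base",fit_circ([V3["scene"],V4["scene"],V3["side"],V4["wrist"]],575,-320,[(5,38)]))
T=[]
for (im,p),z in [(V4["wrist"],30),(V3["scene"],30),(V3["side"],30)]:
    t=warp(im,p,575,-320,130,z,.5); 
    for r in (28,20): cv2.circle(t,(130,130),2*r,(0,255,0),1)
    T.append(t)
for (im,p),z in [(V3["wrist"],62),(V4["scene"],62),(V4["side"],62)]:
    t=warp(im,p,648,-119,182,z,.7); cv2.circle(t,(130,130),2,(0,255,0),1); T.append(t[:260,:260])
cv2.imwrite("pics/w4.png",np.vstack([np.hstack(T[:3]),np.hstack(T[3:])]))
E
```

```text
large [[398.1, -311.7, 464.7], [398.3, -312.1, 506.2], [395.6, -310.9, 600.9], [396.9, -313.7, 473.6], [397.2, -312.7, 1936.9]]
sstand post [[588.7, -307.0, 481.0], [588.5, -307.2, 473.5], [569.2, -327.0, 353.3], [570.5, -328.0, 651.1], [570.5, -328.1, 1551.6]]
sstand top [(array([ 572.3, -326.8]), np.float64(535.2)), (array([ 572.4, -326.8]), np.float64(515.8)), (array([ 569.4, -325.8]), np.float64(390.5)), (array([ 570.4, -328.4]), np.float64(838.3)), (array([ 570.8, -327.7]), np.float64(2147.7))]
sstand base [(array([ 572.2, -326.8]), np.float64(481.3)), (array([ 572.1, -326.8]), np.float64(462.5)), (array([ 569.3, -324.4]), np.float64(515.4)), (array([ 570.6, -328.4]), np.float64(539.7)), (array([ 570.9, -327.6]), np.float64(1896.8))]
```

View pics/w4.png

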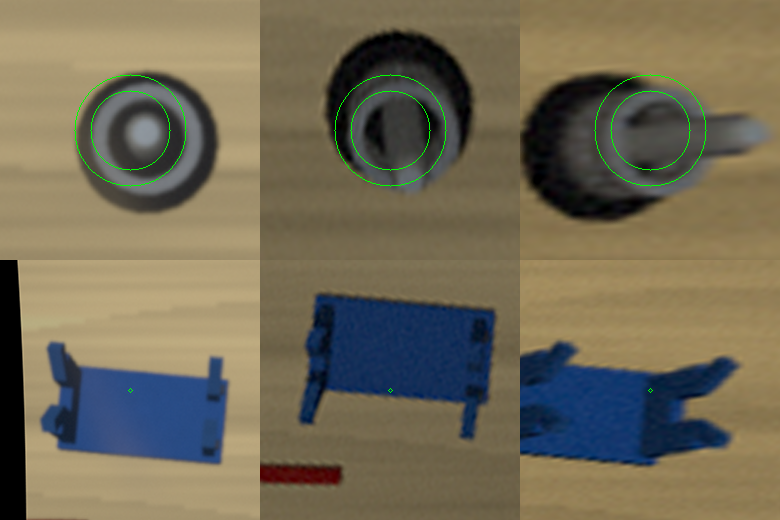

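Request:
jog_arm(
  deltas=[
    [[0.04, 0.02, 0.0, 0, 0.05], [0.0725, 0.031, 0.02, 0, 0.05], [0.0725, 0.031, 0.05, 0, 0.05], [0.0725, 0.031, 0.09, 0, 0.05], [0.0725, 0.031, 0.12, 0, 0.05], [0.0725, 0.031, 0.15, 0, 0.05], [0.0725, 0.031, 0.165, 0, 0.05], [0.0725, 0.031, 0.173, 0, 0.05], [0.0725, 0.031, 0.178, 0, 0.05], [0.0725, 0.031, 0.179, 0, 0.05], [0.0725, 0.031, 0.179, 0, 0.05]],
  ],
)

```text
time_s: 5.93
ee_pos: [571.8, -327.5, 52.1]
ee_rot: [179.9, 0.1, 90.0]
force: [0.1, -0.5, -0.8]
gripper_width: 54.3
```

Request:
jog_arm(
  deltas=[
    [[0, 0, 0.0005, 0, 0.06], [0, 0, 0.0005, 0, 0.072], [0, 0, 0.0005, 0, 0.072], [0, 0, 0.0005, 0, 0.072], [0, 0, -0.01, 0, 0.072], [0, 0, -0.04, 0, 0.072], [0, 0, -0.08, 0, 0.072], [0, 0, -0.12, 0, 0.072], [-0.03, -0.03, -0.14, 0, 0.072], [-0.06, -0.05, -0.16, 0, 0.072], [-0.08, -0.05, -0.18, 0, 0.072], [-0.08, -0.05, -0.18, 0, 0.072], [-0.08, -0.05, -0.18, 0, 0.072]],
  ],
)

```text
time_s: 7.02
ee_pos: [521.0, -408.8, 233.2]
ee_rot: [179.8, 0.1, 89.9]
force: [-0.0, -0.0, -0.4]
gripper_width: 72.1
```

```bash
python3 - <<'E'
from workcell import env
from h import *
snap(env,["scene","side","wrist"],"5")
A=["scene","side","wrist"]
V5={n:load(n,"5") for n in A}
print("ring",fit_circ([V5[n] for n in A],571,-327,[(40,28),(40,20)]))
print("large",fit_tube([V5[n] for n in A],397,-312,0,10,45,37))
cv2.imwrite("pics/c5.png",np.hstack([cv2.resize(V5["wrist"][0],(400,300)),cv2.resize(V5["scene"][0],(400,300))]))
print(env.state()['ee_pos'])
E
```

```text
ring [(array([ 573.6, -326.3]), np.float64(504.5)), (array([ 571.7, -326.2]), np.float64(396.9)), (array([ 572.4, -327.7]), np.float64(607.0)), (array([ 572.8, -327. ]), np.float64(1469.1))]
large [[398.3, -312.0, 504.9], [395.7, -310.8, 595.8], [396.9, -313.7, 448.3], [397.0, -312.8, 1464.8]]
[ 520.84697275 -406.12991142  229.86282563]
```

View pics/c5.png

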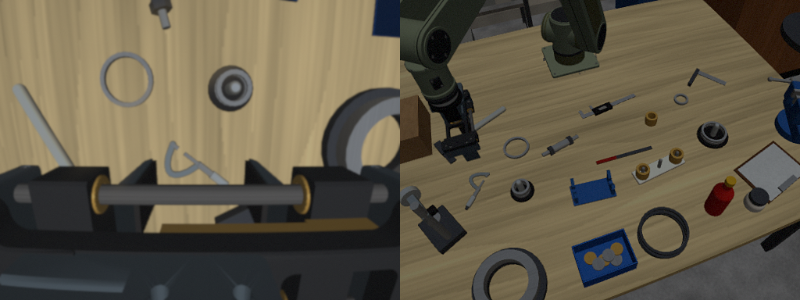

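Request:
jog_arm(
  deltas=[
    [[0.04, -0.035, 0.01, 0, 0.03], [0.08, -0.07, 0.04, 0, 0.03], [0.095, -0.085, 0.08, 0, 0.03], [0.095, -0.085, 0.12, 0, 0.03], [0.095, -0.085, 0.15, 0, 0.03], [0.095, -0.085, 0.18, 0, 0.03], [0.095, -0.085, 0.18, 0, 0.03], [0.095, -0.085, 0.18, 0, 0.03]],
  ],
  grip_force=50,
)

```text
time_s: 7.83
ee_pos: [434.9, -310.5, 49.2]
ee_rot: [-179.7, -0.2, 90.1]
force: [-0.7, -1.1, -0.1]
gripper_width: 30.0
```

```bash
python3 - <<'E'
from workcell import env
from h import *
snap(env,["wrist","side"],"6")
V5={n:load(n,"6") for n in ["wrist","side"]}
cv2.imwrite("pics/c6.png",np.hstack([cv2.resize(V5["wrist"][0],(400,300)),cv2.resize(V5["side"][0][60:252,180:436],(400,300))]))
print(fit_tube([V5[n] for n in V5],397,-312,0,10,45,37))
print(env.state()['ee_pos'])
E
```

```text
[[397.1, -314.2, 298.5], [395.6, -310.2, 606.2], [396.9, -313.8, 819.5]]
[ 437.69853913 -313.11084808   52.59158011]
```

View pics/c6.png

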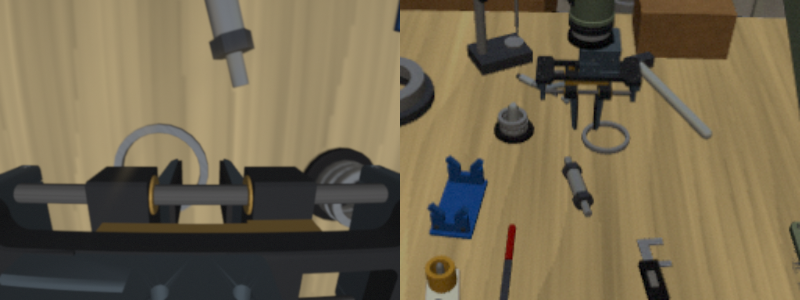

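Request:
jog_arm(
  deltas=[
    [[0, 0, 0.016, 0, 0.03], [0, 0, 0.0315, 0, 0.03], [0, 0, 0.0315, 0, 0.03], [0, 0, 0.0315, 0, 0.004], [0, 0, 0.0315, 0, 0.004], [0, 0, 0.0315, 0, 0.004], [0, 0, 0.0315, 0, 0.004], [0, 0, 0.0315, 0, 0.004], [0, 0, 0.01, 0, 0.004], [0, 0, -0.03, 0, 0.004], [0, 0, -0.07, 0, 0.004], [0, 0, -0.11, 0, 0.004], [0, 0, -0.11, 0, 0.004], [0, 0, -0.11, 0, 0.004]],
  ],
  grip_force=50,
)

```text
time_s: 9.1
ee_pos: [437.2, -313.4, 163.8]
ee_rot: [179.7, 0.2, 90.0]
force: [-0.1, -0.2, -2.2]
gripper_width: 8.8
```

```bash
python3 - <<'E'
from workcell import env
from h import *
snap(env,["wrist","side","scene"],"7")
V5={n:load(n,"7") for n in ["wrist","side"]}
cv2.imwrite("pics/c7.png",np.hstack([cv2.resize(V5["wrist"][0],(400,300)),cv2.resize(V5["side"][0][30:222,180:436],(400,300))]))
print(env.state()['ee_pos'],env.state()['gripper_width'])
E
```

```text
[ 434.94374367 -311.69099835  159.39568921] 8.727674688930032
```

View pics/c7.png

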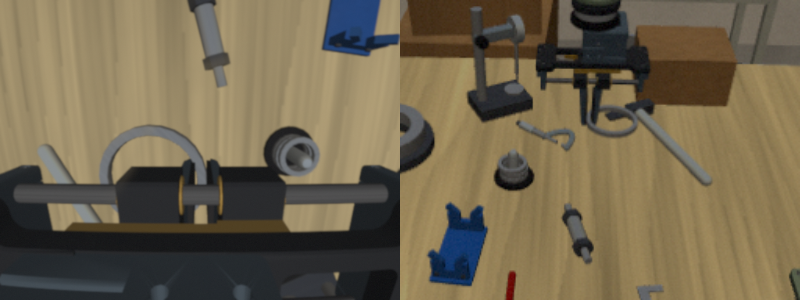

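```bash
python3 - <<'E'
from h import *
V={n:load(n,"7") for n in ["wrist","side","scene"]}
print(fit_tube([V[n] for n in V],396,-313,141.5,151.5,45,37))
E
```

```text
[[397.9, -315.1, 330.6], [396.0, -307.5, 537.1], [401.4, -322.9, 281.3], [397.9, -314.9, 909.6]]
```

Request:
jog_arm(
  deltas=[
    [[0.04, 0.01, 0, 0, 0.004], [0.08, 0.02, -0.01, 0, 0.004], [0.12, 0.03, -0.02, 0, 0.004], [0.16, 0.045, -0.03, 0, 0.004], [0.2, 0.06, -0.04, 0, 0.004], [0.24, 0.07, -0.05, 0, 0.004], [0.28, 0.08, -0.06, 0, 0.004], [0.32, 0.09, -0.07, 0, 0.004], [0.36, 0.1, -0.07, 0, 0.004], [0.4, 0.11, -0.07, 0, 0.004], [0.44, 0.12, -0.07, 0, 0.004], [0.48, 0.124, -0.07, 0, 0.004], [0.52, 0.124, -0.07, 0, 0.004], [0.542, 0.124, -0.07, 0, 0.004], [0.5425, 0.124, -0.07, 0, 0.004], [0.5425, 0.124, -0.07, 0, 0.004], [0.5425, 0.124, -0.07, 0, 0.004], [0.5425, 0.124, -0.07, 0, 0.004]],
  ],
)

```text
time_s: 10.75
ee_pos: [559.7, 228.7, 230.0]
ee_rot: [-179.9, 0.1, 89.9]
force: [-0.1, -0.6, -1.2]
gripper_width: 8.5
```

```bash
python3 - <<'E'
from workcell import env
from h import *
A=["scene","side","wrist"]
snap(env,A,"8")
V={n:load(n,"8") for n in A}
print(env.state()['ee_pos'],env.state()['gripper_width'],env.state()['force'])
print("held",fit_tube([V[n] for n in A],520,230,211.5,221.5,45,37))
print("lstand",fit_circ([V[n] for n in A],586,348,[(30,45),(30,37)]))
print("lbase",fit_circ([V[n] for n in A],586,348,[(5,55)]))
print("sb",fit_tube([V[n] for n in A],392,327,0,10,28,20))
print("bush",fit_tube([V[n] for n in A[:2]],452,170,0,36,22,14,False))
E
```

```text
[560.1025814  228.73740859 230.89933355] 8.247451383480985 [-0.116862    0.53138322 -2.00884663]
held [[524.5, 226.8, 436.9], [519.7, 231.5, 594.1], [521.1, 227.3, 307.9], [521.7, 227.6, 1060.4]]
lstand [(array([587.1, 347.6]), np.float64(582.1)), (array([585.3, 348.7]), np.float64(579.6)), (array([586.2, 346.6]), np.float64(740.0)), (array([586.1, 346.9]), np.float64(1810.2))]
lbase [(array([588.3, 346.5]), np.float64(462.5)), (array([586.6, 345.9]), np.float64(356.1)), (array([586.5, 347.4]), np.float64(506.3)), (array([586.9, 346.9]), np.float64(1275.1))]
sb [[393.4, 326.9, 456.5], [391.4, 328.7, 544.0], [392.0, 326.2, 484.6], [391.9, 327.3, 1400.9]]
bush [[452.6, 170.9, 608.5], [451.0, 172.1, 654.9], [451.4, 171.7, 1244.6]]
```

View pics/wrist8.png

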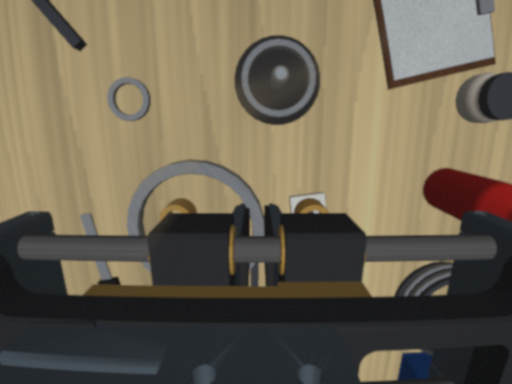

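Request:
jog_arm(
  deltas=[
    [[0.03, 0.02, 0, 0, 0.004], [0.06, 0.04, 0, 0, 0.004], [0.09, 0.06, 0, 0, 0.004], [0.1185, 0.065, 0, 0, 0.004], [0.1185, 0.065, 0.03, 0, 0.004], [0.1185, 0.065, 0.06, 0, 0.004], [0.1185, 0.065, 0.1, 0, 0.004], [0.1185, 0.065, 0.13, 0, 0.004], [0.1185, 0.065, 0.155, 0, 0.004], [0.1185, 0.065, 0.168, 0, 0.004], [0.1185, 0.065, 0.175, 0, 0.004], [0.1185, 0.065, 0.175, 0, 0.004]],
  ],
)

```text
time_s: 11.9
ee_pos: [624.9, 347.8, 55.0]
ee_rot: [-179.9, 0.1, 90.0]
force: [-1.0, -0.3, -1.5]
gripper_width: 8.7
```

```bash
python3 - <<'E'
from workcell import env
from h import *
A=["scene","side","wrist"]
snap(env,A,"9")
V={n:load(n,"9") for n in A}
print(env.state()['ee_pos'],env.state()['gripper_width'],env.state()['force'])
cv2.imwrite("pics/c9.png",np.hstack([cv2.resize(V["wrist"][0],(400,300)),cv2.resize(V["side"][0][192:,128:384],(400,300))]))
E
```

```text
[626.39101417 348.98878944  58.24614581] 8.561104903429014 [ 0.09090094  0.15552292 -1.94925312]
```

View pics/c9.png

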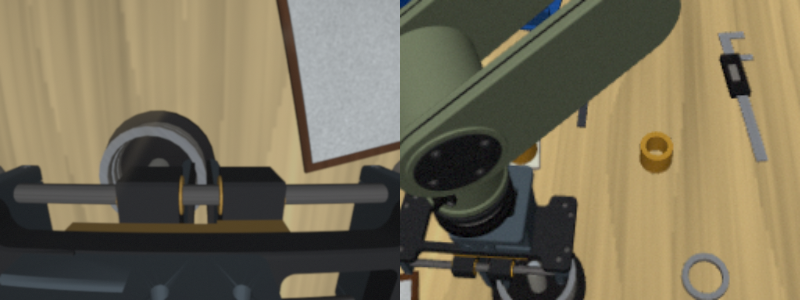

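Request:
jog_arm(
  deltas=[
    [[0, 0, 0.003, 0, 0.004], [0, 0, 0.0055, 0, 0.004], [0, 0, 0.0055, 0, 0.004], [0, 0, 0.0055, 0, 0.02], [0, 0, 0.0055, 0, 0.02], [0, 0, 0.0055, 0, 0.02], [0, 0, -0.005, 0, 0.02], [0, 0, -0.03, 0, 0.02], [0, 0, -0.07, 0, 0.02], [-0.03, -0.03, -0.11, 0, 0.04], [-0.07, -0.07, -0.15, 0, 0.06], [-0.11, -0.11, -0.175, 0, 0.072], [-0.118, -0.15, -0.175, 0, 0.072], [-0.1185, -0.19, -0.175, 0, 0.072], [-0.1185, -0.22, -0.175, 0, 0.072], [-0.1185, -0.22, -0.175, 0, 0.072], [-0.1185, -0.22, -0.175, 0, 0.072]],
  ],
)

```text
time_s: 13.47
ee_pos: [398.8, 228.0, 232.7]
ee_rot: [-179.9, 0.0, 90.1]
force: [-1.0, -0.4, -0.4]
gripper_width: 70.0
```

```bash
python3 - <<'E'
from workcell import env
from h import *
A=["scene","side","wrist"]
snap(env,A,"10")
V={n:load(n,"10") for n in A}
print(env.state()['ee_pos'],env.state()['gripper_width'],env.state()['force'])
print("lring",fit_circ([V[n] for n in A],586,348,[(40,45),(40,37)]))
print("sb",fit_tube([V[n] for n in A],392,327,0,10,28,20))
cv2.imwrite("pics/c10.png",np.hstack([cv2.resize(V["wrist"][0],(400,300)),cv2.resize(V["side"][0][192:,128:384],(400,300))]))
E
```

```text
[405.56964083 230.31978862 232.16898941] 72.21893156767582 [-0.05860463  0.22656155  0.21005756]
lring [(array([586.9, 348.6]), np.float64(526.8)), (array([585.3, 349.7]), np.float64(574.7)), (array([586.4, 347.9]), np.float64(639.8)), (array([585.9, 348.5]), np.float64(1665.7))]
sb [[393.8, 326.0, 511.3], [391.5, 328.6, 542.7], [392.5, 326.1, 335.2], [392.1, 327.4, 1294.1]]
```

View pics/c10.png

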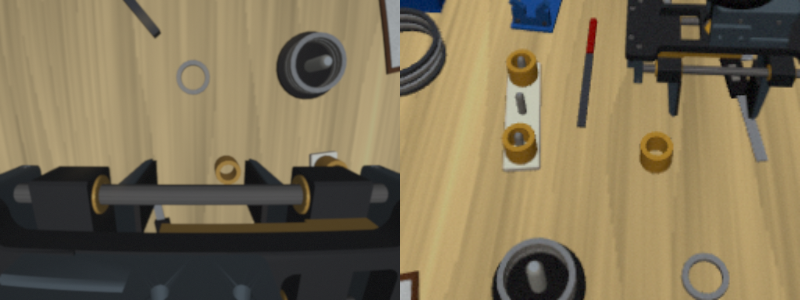

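Request:
jog_arm(
  deltas=[
    [[0.04, -0.0125, 0.02, 0, 0.072], [0.08, -0.0125, 0.05, 0, 0.072], [0.097, -0.0125, 0.09, 0, 0.072], [0.097, -0.0125, 0.13, 0, 0.072], [0.097, -0.0125, 0.17, 0, 0.072], [0.097, -0.0125, 0.19, 0, 0.072], [0.097, -0.0125, 0.205, 0, 0.072], [0.097, -0.0125, 0.2115, 0, 0.072], [0.097, -0.0125, 0.2115, 0, 0.072], [0.097, -0.0125, 0.2115, 0, 0.05], [0.097, -0.0125, 0.2115, 0, 0.05], [0.097, -0.0125, 0.2115, 0, 0.05], [0.097, -0.0125, 0.2115, 0, 0.05], [0.097, -0.0125, 0.2115, 0, 0.05]],
  ],
  grip_force=20,
)

```text
time_s: 14.78
ee_pos: [393.0, 327.2, 19.7]
ee_rot: [180.0, -0.0, 90.0]
force: [0.1, 0.0, -0.6]
gripper_width: 55.4
```

Request:
jog_arm(
  deltas=[
    [[0, 0, -0.04, 0, 0.05], [0, 0.02, -0.08, 0, 0.05], [-0.03, 0.04, -0.12, 0, 0.05], [-0.07, 0.06, -0.15, 0, 0.05], [-0.11, 0.08, -0.18, 0, 0.05], [-0.15, 0.1, -0.18, 0, 0.05], [-0.19, 0.11, -0.18, 0, 0.05], [-0.23, 0.12, -0.18, 0, 0.05], [-0.27, 0.13, -0.18, 0, 0.05], [-0.31, 0.14, -0.18, 0, 0.05], [-0.35, 0.15, -0.18, 0, 0.05], [-0.39, 0.16, -0.18, 0, 0.05], [-0.43, 0.17, -0.18, 0, 0.05], [-0.47, 0.1785, -0.18, 0, 0.05], [-0.51, 0.1785, -0.18, 0, 0.05], [-0.55, 0.1785, -0.18, 0, 0.05], [-0.59, 0.1785, -0.18, 0, 0.05], [-0.63, 0.1785, -0.18, 0, 0.05], [-0.6545, 0.1785, -0.18, 0, 0.05], [-0.6545, 0.1785, -0.18, 0, 0.05]],
  ],
)

```text
time_s: 16.45
ee_pos: [570.2, -334.1, 198.8]
ee_rot: [180.0, 0.2, 89.7]
force: [1.1, -0.8, -0.8]
gripper_width: 55.1
```

```bash
python3 - <<'E'
from workcell import env
print(env.state()['ee_pos'],env.state()['gripper_width'],env.state()['force'])
E
```

```text
[ 570.22275263 -334.09702263  198.79575438] 55.13728052442737 [ 1.09300044 -0.7788623  -0.79952596]
```

Request:
jog_arm(
  deltas=[
    [[0, 0, 0.03, 0, 0.05], [0, 0, 0.06, 0, 0.05], [0, 0, 0.09, 0, 0.05], [0, 0, 0.1, 0, 0.05], [0, 0, 0.1, 0, 0.05], [0, 0, 0.11, 0, 0.05], [0, 0, 0.125, 0, 0.05], [0, 0, 0.132, 0, 0.05], [0, 0, 0.137, 0, 0.05], [0, 0, 0.1385, 0, 0.05], [0, 0, 0.1385, 0, 0.05], [0, 0, 0.1385, 0, 0.05]],
  ],
)

```text
time_s: 17.45
ee_pos: [571.6, -327.8, 61.9]
ee_rot: [179.9, 0.0, 90.0]
force: [0.5, -0.5, -0.1]
gripper_width: 55.2
```

Now I'll release it, lift off, and move to a spot where the wrist camera sees the arbor and cradle.

Request:
jog_arm(
  deltas=[
    [[0, 0, 0.001, 0, 0.06], [0, 0, 0.001, 0, 0.072], [0, 0, 0.001, 0, 0.072], [0, 0, 0.001, 0, 0.072], [0, 0, -0.01, 0, 0.072], [0, 0, -0.04, 0, 0.072], [0, 0, -0.08, 0, 0.072], [0, 0, -0.12, 0, 0.072], [0.02, -0.03, -0.15, 0, 0.06], [0.05, -0.05, -0.17, 0, 0.06], [0.07, -0.05, -0.17, 0, 0.06], [0.07, -0.05, -0.17, 0, 0.06], [0.07, -0.05, -0.17, 0, 0.06]],
  ],
)

```text
time_s: 18.53
ee_pos: [521.1, -256.9, 232.7]
ee_rot: [179.9, 0.1, 90.1]
force: [-0.1, 0.2, 0.0]
gripper_width: 60.2
```

```bash
python3 - <<'E'
from workcell import env
from h import *
A=["scene","side","wrist"]
snap(env,A,"11")
V={n:load(n,"11") for n in A}
print(env.state()['ee_pos'],env.state()['gripper_width'],env.state()['force'])
print("sb",fit_circ([V[n] for n in A[:1]],572,-327,[(50,28),(50,20)]))
for n in A: print(n,[(d['conf'],d['xyz'].round(1) if hasattr(d['xyz'],'round') else d['xyz']) for d in env.look_for(n,"arbor")])
cv2.imwrite("pics/c11.png",np.vstack([np.hstack([cv2.resize(V["wrist"][0],(400,300)),cv2.resize(V["scene"][0],(400,300))]),np.hstack([cv2.resize(V["scene"][0][200:296,80:208],(400,300),interpolation=cv2.INTER_CUBIC),cv2.resize(V["side"][0],(400,300))])]))
E
```

```text
[ 521.20751916 -258.1243353   230.61528364] 60.011462843476366 [-0.17711114  0.01340013 -0.00372444]
sb [(array([ 572.8, -327.2]), np.float64(442.6)), (array([ 572.8, -327.2]), np.float64(442.6))]
scene [(0.59, [592.8, -321.9, 39.6]), (0.56, [453.1, -170.1, 23.8])]
side [(0.71, [450.6, -154.6, 23.1])]
wrist [(0.61, [449.3, -162.7, 24.3])]
```

View pics/c11.png

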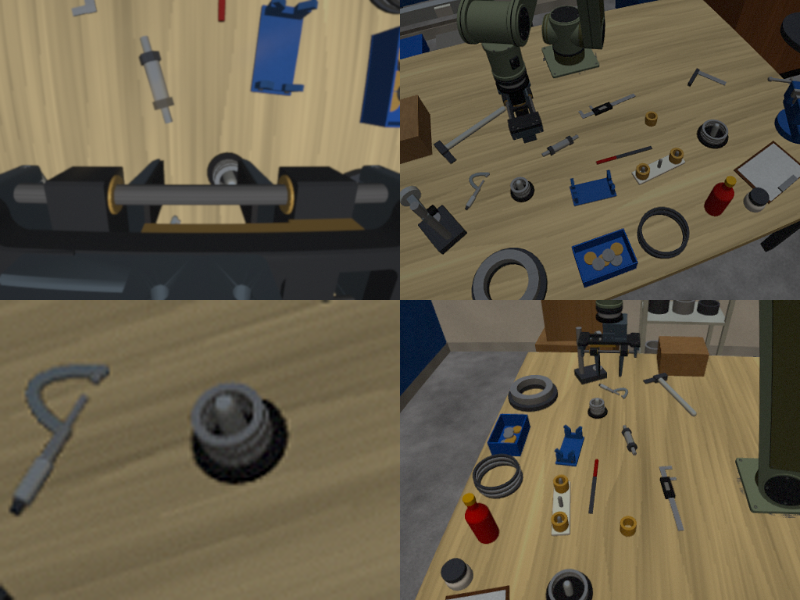

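```bash
cat >> h.py <<'E'
def fit_lines(views,x,y,th,segs,search=8,ths=8):
    """segs: list of ((ax,ay,z),(bx,by,z)) local. th deg. views list. gradient score"""
    from scipy.optimize import minimize
    gs=[]
    for im,p in views:
        g=cv2.GaussianBlur(im.astype(np.float32),(0,0),0.8)
        gs.append((cv2.Sobel(g,cv2.CV_32F,1,0),cv2.Sobel(g,cv2.CV_32F,0,1),p))
    S=np.array([[np.linspace(a,b,30) for a,b in segs]],float)[0]  # m,30,3
    L=np.linalg.norm(S[:,-1]-S[:,0],axis=1)
    def score(q,k):
        gx,gy,p=gs[k]; c,s=np.cos(np.radians(q[2])),np.sin(np.radians(q[2]))
        P=np.stack([q[0]+c*S[...,0]-s*S[...,1],q[1]+s*S[...,0]+c*S[...,1],S[...,2]],-1)
        U=proj(p,P); t=U[:,-1]-U[:,0]; t/=np.linalg.norm(t,axis=1,keepdims=True)
        u=U.astype(np.float32)
        a=cv2.remap(gx,u[...,0],u[...,1],cv2.INTER_LINEAR);b=cv2.remap(gy,u[...,0],u[...,1],cv2.INTER_LINEAR)
        v=np.abs(a*t[:,None,1:]-b*t[:,None,:1]).sum(-1); v=np.minimum(v,400).mean(1)
        return (v*L).sum()/L.sum()
    def best(f):
        G=[(f((x+i,y+j,th+k)),x+i,y+j,th+k) for i in np.arange(-search,search+.1,2) for j in np.arange(-search,search+.1,2) for k in np.arange(-ths,ths+.1,2)]
        m=max(G)[1:]; r=minimize(lambda q:-f(q),m,method='Nelder-Mead',options=dict(xatol=.03,fatol=1e-3,initial_simplex=[m,np.add(m,(1,0,0)),np.add(m,(0,1,0)),np.add(m,(0,0,1))]))
        return [float(v) for v in np.round(r.x,1)]+[round(-float(r.fun),1)]
    res=[best(lambda q,k=k:score(q,k)) for k in range(len(gs))]
    if len(gs)>1: res.append(best(lambda q:sum(score(q,k) for k in range(len(gs)))))
    return res
def rect(hx,hy,z): return [((hx,-hy,z),(hx,hy,z)),((-hx,-hy,z),(-hx,hy,z)),((-hx,hy,z),(hx,hy,z)),((-hx,-hy,z),(hx,-hy,z))]
ARB=[((s*13,-29,15),(s*13,29,15)) for s in (1,-1)]+[((s*7,t*46,15),(s*7,t*69,15)) for s in (1,-1) for t in (1,-1)]+[((-6,t*70,15),(6,t*70,15)) for t in (1,-1)]+[((-14,t*l,15),(14,t*l,15)) for t in (1,-1) for l in (44,30)]
def draw(im,p,x,y,th,segs,col=(0,255,0)):
    c,s=np.cos(np.radians(th)),np.sin(np.radians(th))
    for sg in segs:
        q=np.array(sg,float); P=np.stack([x+c*q[:,0]-s*q[:,1],y+s*q[:,0]+c*q[:,1],q[:,2]],-1)
        u=np.round(proj(p,P)*16).astype(int); cv2.line(im,tuple(u[0].tolist()),tuple(u[1].tolist()),col,1,cv2.LINE_AA,4)
E
python3 - <<'E'
from h import *
A=["scene","side","wrist"]
V={n:load(n,"11") for n in A}; V3=load("wrist","3")
vs=[V[n] for n in A]+[V3]
a=fit_lines(vs,450,-163,14,ARB); print("arbor",a)
tops=[((s*u,t*52,62),(s*u,t*62,62)) for s in (1,-1) for t in (1,-1) for u in (25,35)]
c=fit_lines(vs,640,-122,-5,rect(35,68,8)); print("cradle",c)
c2=fit_lines(vs,640,-122,-5,rect(35,68,8)+[((-35,t*u,62),(-25,t*u,62)) for t in (1,-1) for u in (52,62)]+[((35,t*u,62),(25,t*u,62)) for t in (1,-1) for u in (52,62)]+tops); print("cradle",c2)
T=[]
for im,p in vs:
    b=cv2.resize(im,None,fx=1,fy=1).copy(); draw(b,p,*a[-1][:3],ARB); draw(b,p,*c[-1][:3],rect(35,68,8)+tops)
    u,v=proj(p,[545,-140,20]).astype(int); u=np.clip(u,100,412);v=np.clip(v,75,309)
    T.append(cv2.resize(b[v-75:v+75,u-100:u+100],(400,300),interpolation=cv2.INTER_CUBIC))
cv2.imwrite("pics/c12.png",np.vstack([np.hstack(T[:2]),np.hstack(T[2:])]))
E
```

```text
arbor [[452.4, -164.8, 14.2, 235.0], [447.8, -161.3, 16.0, 245.9], [449.3, -167.3, 15.1, 240.7], [449.4, -167.6, 14.9, 242.3], [449.5, -167.2, 15.1, 897.1]]
cradle [[649.2, -118.2, -5.2, 371.8], [645.7, -116.2, -6.2, 317.8], [646.1, -118.9, -5.5, 337.2], [646.3, -119.7, -5.7, 341.3], [646.9, -118.7, -5.2, 1304.9]]
cradle [[650.7, -119.4, -5.4, 312.2], [646.9, -116.6, -5.3, 281.2], [646.2, -120.0, -5.5, 260.1], [646.3, -120.4, -5.7, 277.8], [646.9, -119.4, -5.3, 1067.8]]
```

View pics/c12.png

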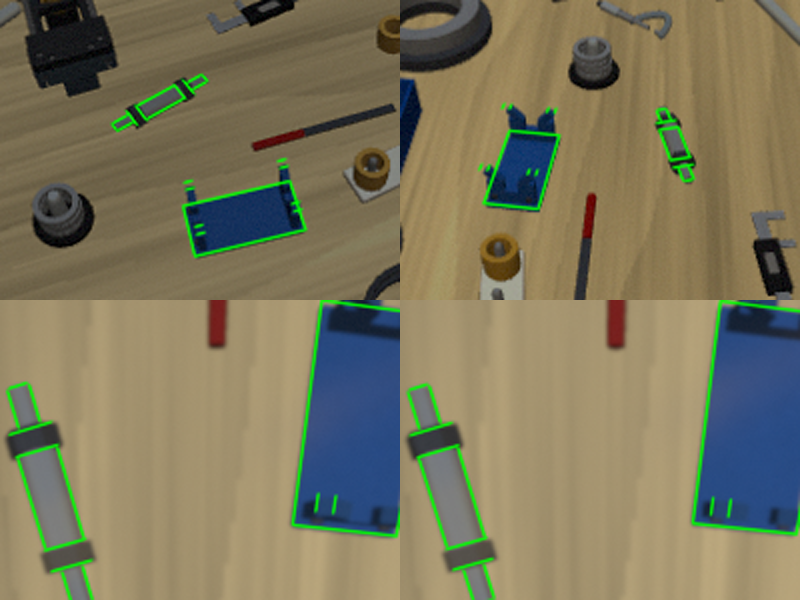

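Request:
jog_arm(
  deltas=[
    [[0.04, -0.03, 0.03, -5, 0.06], [0.08, -0.06, 0.06, -10, 0.06], [0.091, -0.072, 0.1, -15.1, 0.06], [0.091, -0.072, 0.14, -15.1, 0.06], [0.091, -0.072, 0.16, -15.1, 0.06], [0.091, -0.072, 0.16, -15.1, 0.06], [0.091, -0.072, 0.16, -15.1, 0.06], [0.091, -0.072, 0.16, -15.1, 0.06]],
  ],
  grip_force=45,
)

```text
time_s: 19.5
ee_pos: [451.0, -167.6, 72.2]
ee_rot: [179.9, 0.1, 105.1]
force: [1.1, -0.6, 0.5]
gripper_width: 59.9
```

```bash
python3 - <<'E'
from workcell import env
from h import *
A=["side","wrist"]
snap(env,A,"13")
V={n:load(n,"13") for n in A}
print(env.state()['ee_pos'],env.state()['ee_rot'])
cv2.imwrite("pics/c13.png",np.hstack([cv2.resize(V["wrist"][0],(400,300)),cv2.resize(V["side"][0][90:240,200:400],(400,300))]))
E
```

```text
[ 451.55435375 -167.88569605   73.11437389] [179.75684388   0.1831982  105.06787546]
```

View pics/c13.png

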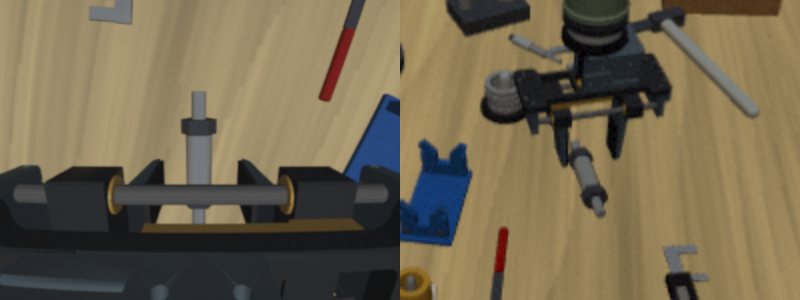

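Aligned and centred between the jaws. Descend 51 mm, grip and lift.

Request:
jog_arm(
  deltas=[
    [[0, 0, 0.025, 0, 0.06], [0, 0, 0.045, 0, 0.06], [0, 0, 0.051, 0, 0.06], [0, 0, 0.051, 0, 0.06], [0, 0, 0.051, 0, 0.015], [0, 0, 0.051, 0, 0.015], [0, 0, 0.051, 0, 0.015], [0, 0, 0.051, 0, 0.015], [0, 0, 0.051, 0, 0.015], [0, 0, 0.051, 0, 0.015], [0, 0, 0.03, 0, 0.015], [0, 0, 0, 0, 0.015], [0, 0, -0.04, 0, 0.015], [0, 0, -0.08, 0, 0.015], [0, 0, -0.08, 0, 0.015], [0, 0, -0.08, 0, 0.015], [0, 0, -0.08, 0, 0.015]],
  ],
  grip_force=45,
)

```text
time_s: 21.02
ee_pos: [447.4, -165.8, 149.4]
ee_rot: [-179.8, -0.1, 105.1]
force: [-0.1, -0.3, -7.2]
gripper_width: 25.4
```

```bash
python3 - <<'E'
from workcell import env
from h import *
A=["scene","side","wrist"]
snap(env,A,"14")
V={n:load(n,"14") for n in A}
s=env.state();print(s['ee_pos'],s['ee_rot'],s['gripper_width'],s['force'],s['torque'])
cv2.imwrite("pics/c14.png",np.hstack([cv2.resize(V["wrist"][0],(400,300)),cv2.resize(V["side"][0][40:190,200:400],(400,300))]))
E
```

```text
[ 447.40718689 -165.86704054  148.66965745] [-179.75874588   -0.18297552  105.09957945] 25.08334128001412 [ 0.58284947 -0.2679885  -5.39880844] [ 0.01209689 -0.04945484 -0.02948637]
```

View pics/c14.png

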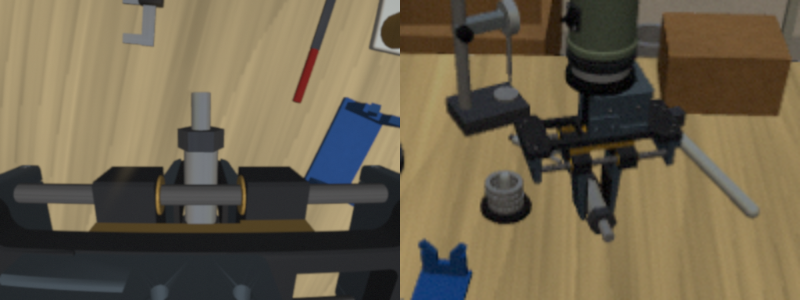

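Request:
jog_arm(
  deltas=[
    [[0, 0.04, 0, 4, 0.015], [-0.002, 0.08, 0, 8, 0.015], [-0.004, 0.12, 0, 12, 0.015], [-0.005, 0.16, 0, 16, 0.015], [-0.006, 0.19, 0, 20.5, 0.015], [-0.006, 0.2027, 0.01, 20.5, 0.015], [-0.006, 0.2027, 0.03, 20.5, 0.015], [-0.006, 0.2027, 0.03, 20.5, 0.015], [-0.006, 0.2027, 0.03, 20.5, 0.015], [-0.006, 0.2027, 0.03, 20.5, 0.015]],
  ],
)

```text
time_s: 22.0
ee_pos: [645.4, -119.7, 120.4]
ee_rot: [-179.9, -0.0, 84.6]
force: [0.2, -0.6, -5.6]
gripper_width: 25.0
```

```bash
python3 - <<'E'
from workcell import env
from h import *
A=["scene","side","wrist"]
snap(env,A,"15")
V={n:load(n,"15") for n in A}
s=env.state();print(s['ee_pos'],s['ee_rot'],s['gripper_width'],s['force'],s['torque'])
cv2.imwrite("pics/c15.png",np.vstack([V["wrist"][0][:384],]))
cv2.imwrite("pics/c15b.png",np.hstack([cv2.resize(V["scene"][0][150:300,150:350],(400,300)),cv2.resize(V["side"][0][110:260,130:330],(400,300))]))
z=116
print(fit_lines([V["scene"],V["side"],V["wrist"]],646,-119,-5.4,[((a[0],a[1],z),(b[0],b[1],z)) for a,b in ARB],ths=4))
E
```

```text
[ 646.35983466 -119.93517992  122.17143198] [1.79896580e+02 1.27199585e-02 8.45718043e+01] 25.237517817093465 [ 0.22373439  0.33651754 -5.41303314] [-0.00012693 -0.00771703 -0.00476508]
[[653.6, -120.7, -2.1, 118.7], [652.4, -115.4, -0.6, 215.9], [645.9, -125.9, -5.7, 152.8], [646.9, -121.8, -5.0, 439.2]]
```

View pics/c15.png

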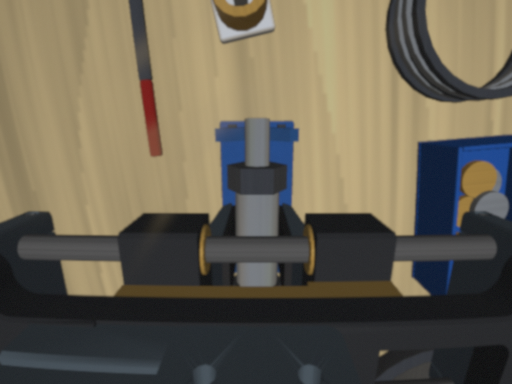

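View pics/c15b.png

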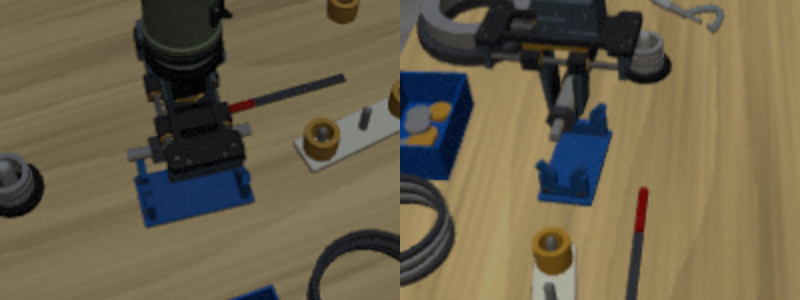

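Request:
jog_arm(
  deltas=[
    [[0, 0, 0.03, 0, 0.015], [0, 0, 0.05, 0, 0.015], [0, 0, 0.06, 0, 0.015], [0, 0, 0.065, 0, 0.015], [0, 0, 0.069, 0, 0.015], [0, 0, 0.069, 0, 0.015], [0, 0, 0.069, 0, 0.015]],
  ],
)

```text
time_s: 22.73
ee_pos: [647.1, -119.7, 53.2]
ee_rot: [179.9, 0.0, 84.6]
force: [0.0, 0.3, -5.2]
gripper_width: 25.3
```

```bash
python3 - <<'E'
from workcell import env
from h import *
A=["scene","side","wrist"]
snap(env,A,"16")
V={n:load(n,"16") for n in A}
s=env.state();print(s['ee_pos'],s['ee_rot'],s['gripper_width'],s['force'],s['torque'])
cv2.imwrite("pics/c16.png",np.hstack([cv2.resize(V["wrist"][0][50:250,130:397],(400,300)),cv2.resize(V["side"][0][110:260,130:330],(400,300))]))
E
```

```text
[ 647.02447623 -119.63485826   53.13777544] [1.79870934e+02 1.28490773e-02 8.46024641e+01] 25.2796590844231 [-0.69398954  0.23061849 -5.37428454] [-0.03330467  0.00667642  0.05638536]
```

View pics/c16.png

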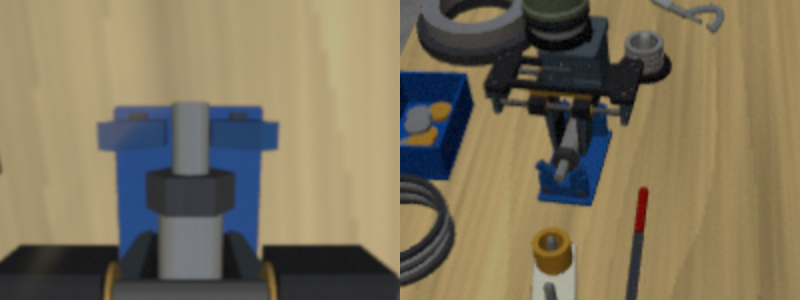

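Request:
jog_arm(
  deltas=[
    [[0, -0.0005, 0.004, 0, 0.015], [0, -0.0005, 0.008, 0, 0.015], [0, -0.0005, 0.011, 0, 0.015], [0, -0.0005, 0.0115, 0, 0.015], [0, -0.0005, 0.0115, 0, 0.015]],
  ],
)

```text
time_s: 23.3
ee_pos: [645.6, -119.4, 40.5]
ee_rot: [-180.0, -0.0, 84.6]
force: [-0.6, -0.2, -3.6]
gripper_width: 25.2
```

Request:
jog_arm(
  deltas=[
    [[0, 0, 0, 0, 0.035], [0, 0, 0, 0, 0.045], [0, 0, 0, 0, 0.045], [0, 0, 0, 0, 0.045], [0, 0, -0.01, 0, 0.045], [0, 0, -0.04, 0, 0.045], [0, 0, -0.08, 0, 0.05], [0, 0, -0.12, 0, 0.06], [-0.04, 0, -0.16, 0, 0.06], [-0.08, 0, -0.18, 0, 0.06], [-0.1, 0, -0.19, 0, 0.06], [-0.1, 0, -0.19, 0, 0.06], [-0.1, 0, -0.19, 0, 0.06]],
  ],
)

```text
time_s: 24.38
ee_pos: [636.6, -220.9, 232.9]
ee_rot: [179.8, 0.0, 84.4]
force: [0.1, -0.0, -0.7]
gripper_width: 60.5
```

```bash
python3 - <<'E'
from workcell import env
from h import *
A=["scene","side","wrist"]
snap(env,A,"17")
V={n:load(n,"17") for n in A}
s=env.state();print(s['ee_pos'],s['ee_rot'],s['gripper_width'],s['force'])
z=35
print(fit_lines([V["side"],V["wrist"]],646,-119,-5.4,[((a[0],a[1],z),(b[0],b[1],z)) for a,b in ARB],ths=4))
print(fit_lines([V["side"],V["wrist"]],646,-119,-5.4,rect(35,68,8),ths=4))
cv2.imwrite("pics/c17.png",np.hstack([cv2.resize(V["wrist"][0][20:220,130:397],(400,300)),cv2.resize(V["side"][0][110:260,130:330],(400,300))]))
E
```

```text
[ 635.93614818 -217.85456634  229.74849034] [-1.79907746e+02 -5.94310702e-02  8.46393082e+01] 59.45629642438184 [-0.10092346 -0.81035252 -0.4847024 ]
[[644.6, -129.0, -6.7, 263.1], [645.8, -120.3, -5.6, 220.2], [645.8, -120.7, -5.5, 451.9]]
[[645.5, -116.4, -6.0, 332.6], [646.7, -120.4, -5.1, 317.6], [647.0, -117.7, -5.3, 636.1]]
```

View pics/c17.png

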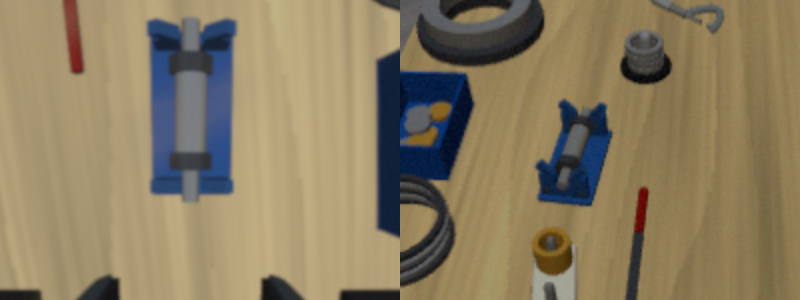

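Request:
jog_arm(
  deltas=[
    [[0.03, -0.025, 0, -3, 0.07], [0.06, -0.05, 0, -6, 0.07], [0.09, -0.075, 0, -9, 0.07], [0.12, -0.1, 0, -12.9, 0.07], [0.15, -0.125, 0, -12.9, 0.07], [0.18, -0.15, 0, -12.9, 0.07], [0.21, -0.175, 0, -12.9, 0.07], [0.24, -0.2, 0, -12.9, 0.07], [0.26, -0.21, 0, -12.9, 0.07], [0.26, -0.21, 0, -12.9, 0.07], [0.26, -0.21, 0, -12.9, 0.07], [0.26, -0.21, 0, -12.9, 0.07]],
  ],
)

```text
time_s: 25.53
ee_pos: [451.8, 59.8, 230.2]
ee_rot: [-180.0, 0.0, 97.6]
force: [-0.1, -0.0, -1.2]
gripper_width: 70.3
```

```bash
python3 - <<'E'
from workcell import env
from h import *
A=["scene","side","wrist"]
snap(env,A,"18")
V={n:load(n,"18") for n in A}
s=env.state();print(s['ee_pos'],s['ee_rot'],s['gripper_width'],s['force'])
vs=[V[n] for n in A]
print("bush",fit_tube(vs,452,170,0,36,22,14,False))
print("L",fit_tube(vs,632,173,12,48,22,14,False))
print("pin",fit_circ(vs,641,110,[(54,6)],search=6),fit_tube(vs,641,110,12,54,6,6,False,search=6))
print("R",fit_tube(vs,649,47,12,48,22,14,False))
print("board",fit_lines(vs,640,110,7.5,rect(25,89,12),ths=4))
E
```

```text
[452.20051285  58.96539857 230.15215783] [-1.79974957e+02  1.34244675e-02  9.74405162e+01] 70.01351047232573 [-0.23939481  0.17015458  0.17570742]
bush [[452.5, 171.0, 605.9], [450.9, 172.0, 615.2], [451.7, 169.6, 381.1], [451.5, 170.2, 1524.2]]
L [[633.4, 174.0, 631.6], [631.8, 174.5, 714.8], [632.6, 172.8, 615.0], [632.6, 173.2, 1915.1]]
pin [(array([650.6, 103.3]), np.float64(434.2)), (array([637.8, 117.2]), np.float64(480.7)), (array([620.9, 110.9]), np.float64(545.7)), (array([638. , 109.5]), np.float64(627.8))] [[644.2, 108.3, 681.5], [639.3, 113.6, 720.3], [637.9, 109.4, 611.4], [639.8, 110.9, 1665.1]]
R [[649.4, 47.5, 643.7], [648.3, 47.7, 671.2], [649.3, 46.3, 425.2], [649.2, 47.0, 1708.9]]
board [[641.0, 118.1, 7.7, 233.3], [640.2, 112.1, 8.9, 239.8], [639.6, 116.7, 7.6, 231.3], [640.6, 117.5, 7.7, 673.1]]
```

View pics/wrist18.png

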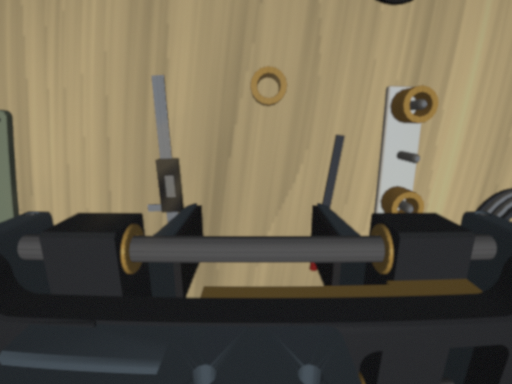

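Request:
jog_arm(
  deltas=[
    [[0.04, 0.005, 0.02, 0, 0.07], [0.08, 0.01, 0.05, 0, 0.07], [0.1097, 0.0144, 0.09, 0, 0.07], [0.1097, 0.0144, 0.12, 0, 0.07], [0.1097, 0.0144, 0.15, 0, 0.07], [0.1097, 0.0144, 0.15, 0, 0.07], [0.1097, 0.0144, 0.17, 0, 0.07], [0.1097, 0.0144, 0.19, 0, 0.07], [0.1097, 0.0144, 0.205, 0, 0.07], [0.1097, 0.0144, 0.2085, 0, 0.07], [0.1097, 0.0144, 0.2085, 0, 0.07], [0.1097, 0.0144, 0.2085, 0, 0.035], [0.1097, 0.0144, 0.2085, 0, 0.035], [0.1097, 0.0144, 0.2085, 0, 0.035], [0.1097, 0.0144, 0.2085, 0, 0.035], [0.1097, 0.0144, 0.2085, 0, 0.035], [0.1097, 0.0144, 0.2085, 0, 0.035]],
  ],
  grip_force=40,
)

```text
time_s: 27.1
ee_pos: [451.9, 170.3, 22.8]
ee_rot: [180.0, -0.0, 97.5]
force: [-1.1, -0.1, 6.3]
gripper_width: 43.3
```

Request:
jog_arm(
  deltas=[
    [[0, 0, -0.03, 0, 0.035], [0, 0, -0.07, 0, 0.035], [0, 0.02, -0.11, 0, 0.035], [-0.02, 0.055, -0.11, 0, 0.035], [-0.04, 0.09, -0.11, 0, 0.035], [-0.055, 0.12, -0.11, 0, 0.035], [-0.07, 0.15, -0.11, 0, 0.035], [-0.0843, 0.1796, -0.11, 0, 0.035], [-0.0843, 0.1796, -0.1, 0, 0.035], [-0.0843, 0.1796, -0.1, 0, 0.035], [-0.0843, 0.1796, -0.1, 0, 0.035], [-0.0843, 0.1796, -0.1, 0, 0.035]],
  ],
)

```text
time_s: 28.1
ee_pos: [639.4, 110.4, 121.6]
ee_rot: [-179.9, -0.0, 97.5]
force: [0.2, 0.1, -3.1]
gripper_width: 43.9
```

```bash
python3 - <<'E'
from workcell import env
from h import *
A=["scene","side","wrist"]
snap(env,A,"19")
V={n:load(n,"19") for n in A}
s=env.state();print(s['ee_pos'],s['ee_rot'],s['gripper_width'],s['force'])
print("L",fit_tube([V["wrist"],V["side"]],632,173,12,48,22,14,False))
cv2.imwrite("pics/c19.png",np.hstack([cv2.resize(V["wrist"][0],(400,300)),cv2.resize(V["side"][0][160:310,130:330],(400,300))]))
E
```

```text
[640.14978787 110.64823139 122.61937908] [ 1.79972320e+02 -1.23290158e-03  9.75513512e+01] 43.505583793470215 [-0.47527164 -0.40193691 -3.10076833]
L [[633.3, 172.1, 497.5], [631.7, 174.5, 727.5], [631.7, 173.6, 1168.8]]
```

View pics/c19.png

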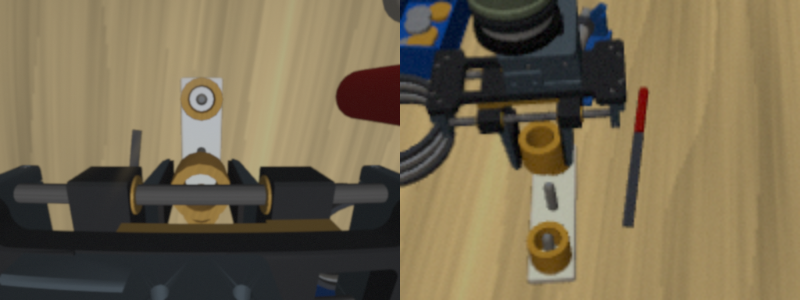

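Request:
jog_arm(
  deltas=[
    [[0, 0, 0.03, 0, 0.035], [0, 0, 0.05, 0, 0.035], [0, 0, 0.065, 0, 0.035], [0, 0, 0.075, 0, 0.035], [0, 0, 0.082, 0, 0.035], [0, 0, 0.0865, 0, 0.035], [0, 0, 0.087, 0, 0.035], [0, 0, 0.087, 0, 0.035]],
  ],
)

```text
time_s: 28.92
ee_pos: [641.3, 110.3, 35.7]
ee_rot: [179.9, -0.0, 97.5]
force: [-0.2, -0.6, -3.1]
gripper_width: 43.7
```

Request:
jog_arm(
  deltas=[
    [[0, 0, 0.001, 0, 0.035], [0, 0, 0.001, 0, 0.035], [0, 0, 0.001, 0, 0.06], [0, 0, 0.001, 0, 0.065], [0, 0, 0.001, 0, 0.065], [0, 0, -0.01, 0, 0.065], [0, 0, -0.04, 0, 0.065], [0, 0, -0.08, 0, 0.065], [0, 0, -0.12, 0, 0.065], [-0.04, -0.03, -0.16, 0, 0.065], [-0.08, -0.07, -0.195, 0, 0.065], [-0.11, -0.09, -0.195, 0, 0.065], [-0.11, -0.09, -0.195, 0, 0.065], [-0.11, -0.09, -0.195, 0, 0.065]],
  ],
)

```text
time_s: 30.08
ee_pos: [564.0, -15.2, 234.4]
ee_rot: [179.8, 0.2, 97.3]
force: [-0.2, -0.8, -0.1]
gripper_width: 65.1
```

```bash
python3 - <<'E'
from workcell import env
from h import *
A=["scene","side","wrist"]
snap(env,A,"20")
V={n:load(n,"20") for n in A}
s=env.state();print(s['ee_pos'],s['gripper_width'],s['force'])
vs=[V[n] for n in A]
print("bush",fit_tube(vs,641,110,12,48,22,14,False))
print("L",fit_tube(vs,632,173,12,48,22,14,False));print("R",fit_tube(vs,649,47,12,48,22,14,False))
print("small",fit_circ(vs[:2],572,-327,[(50,28),(50,20)]))
print("large",fit_circ(vs[:2],586,348,[(40,45),(40,37)]))
cv2.imwrite("pics/c20.png",np.vstack([np.hstack([cv2.resize(V["wrist"][0],(400,300)),cv2.resize(V["scene"][0],(400,300))]),np.hstack([cv2.resize(V["side"][0][100:250,150:350],(400,300),interpolation=cv2.INTER_CUBIC),cv2.resize(V["side"][0],(400,300))])]))
E
```

```text
[566.11407238 -10.61063591 230.78688802] 64.6987712733242 [-0.16588892  0.31918514  0.33096737]
bush [[642.1, 110.5, 674.0], [640.9, 111.1, 662.0], [641.5, 109.5, 662.8], [641.6, 110.1, 1950.2]]
L [[633.4, 174.0, 646.4], [631.8, 174.8, 682.1], [632.5, 172.6, 636.7], [632.5, 173.2, 1895.2]]
R [[649.5, 47.5, 654.7], [648.2, 47.7, 622.6], [648.9, 46.2, 625.0], [648.8, 46.8, 1863.7]]
small [(array([ 572.8, -327.2]), np.float64(439.6)), (array([ 574.8, -328.7]), np.float64(340.1)), (array([ 572.8, -327.6]), np.float64(771.3))]
large [(array([587. , 348.5]), np.float64(543.1)), (array([585.1, 349.6]), np.float64(504.8)), (array([585.7, 349.2]), np.float64(1018.4))]
```

View pics/c20.png

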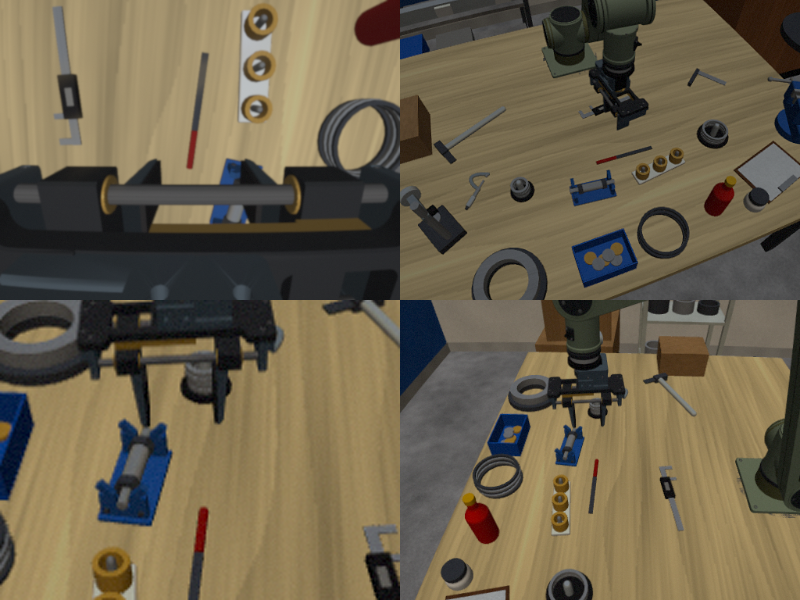

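```bash
python3 - <<'E'
from h import *
a=load("scene","20"); b=load("wrist","17"); c=load("side","20")
for z in (29,32,35,38,41,45):
    S=[((p[0],p[1],z),(q[0],q[1],z)) for p,q in ARB]
    print(z,fit_lines([a,b],646,-119,-5.4,S,ths=4,search=6))
i0=cv2.imread("pics/scene1.png").astype(int)[205:275,75:125];i1=a[0].astype(int)[205:275,75:125]
print("mic diff",abs(i0-i1).mean(),abs(i0-i1).max())
t=a[0][210:270,205:285]; cv2.imwrite("pics/c21.png",cv2.resize(t,(800,600),interpolation=cv2.INTER_CUBIC))
E
```

```text
29 [[643.8, -118.1, -5.4, 250.0], [645.7, -120.5, -5.6, 204.1], [645.3, -118.7, -5.1, 422.2]]
32 [[639.2, -117.3, -10.0, 258.9], [645.8, -120.1, -5.6, 212.3], [645.8, -119.4, -5.6, 453.9]]
35 [[641.8, -118.1, -8.2, 254.9], [645.8, -120.3, -5.6, 220.2], [646.1, -119.7, -5.3, 458.6]]
38 [[642.5, -118.3, -9.9, 258.2], [645.8, -120.6, -5.5, 226.4], [645.3, -119.9, -5.3, 455.9]]
41 [[644.2, -118.7, -9.7, 257.5], [645.8, -120.9, -5.4, 228.9], [645.9, -120.2, -5.5, 470.5]]
45 [[646.3, -119.4, -9.7, 256.1], [645.7, -120.8, -5.3, 227.0], [646.2, -120.7, -5.8, 455.4]]
mic diff 1.6301904761904762 9
```

View pics/c21.png

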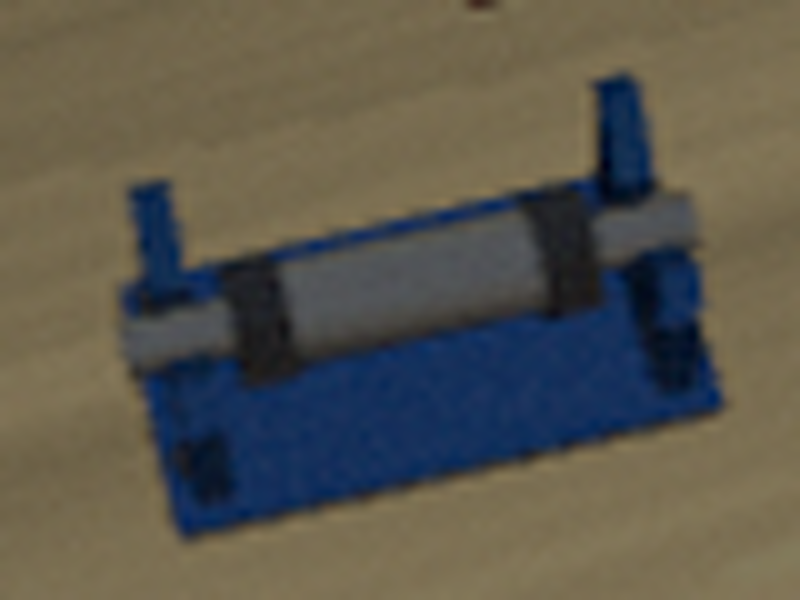

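```bash
python3 - <<'E'
from workcell import env
from h import *
im,p=load("scene","20")
t=np.radians(-5.4)
for s in (1,-1): 
  for z in (35,45): print(s,z,(proj(p,[646.5-70*s*np.sin(t),-119.5+70*s*np.cos(t),z])-[205,210])*10)
print(env.job_done())
E
```

```text
1 35 [690.19869645 214.36295591]
1 45 [691.27013124 193.56501055]
-1 35 [117.82243465 346.69800952]
-1 45 [113.99914136 326.67494259]
the job is handed in; nothing more can be done
None
```

All five loose parts are in their places and the job is handed in at about 30 s of the 134 s allowed. I have no verdict, so the results below come from my own camera checks.

- **Large ring:** it lies on its pile at about (586, 349) mm. My fit of the stand gave (586, 347), so it is within about 2 mm.
- **Small rings:** both lie flat on the small stand at about (572.6, −327) mm, against a stand fit of (571, −327.5). That is about 2 mm off, though the stand's coordinates vary by about 2 mm between cameras. The last side-camera reading of the top ring, (574.8, −328.7), was taken with the gripper partly in the way and has a weak score. The scene camera read (572.8, −327.2).
- **Bush:** it stands on the middle pin at (641.6, 110.1) mm. The midpoint of the two outer bushes is (640.7, 110.0), and all three views agree at the height of a bush resting on the board.
- **Arbor:** it lies in both slots at about (646, −120) mm with yaw −5.5°; the cradle fit was (646.5, −119, −5.4°). The tool force dropped as the arbor reached its home height. Both rod ends in the scene picture match a 35 mm centre height to under 1 px. My separate attempt to fit the height from the edge lines was inconclusive.
- **Micrometer:** its patch in the scene picture is unchanged from the start to the end.

The arm was lifted clear of everything when I handed in, and no high forces showed up in any reading.

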